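# Set the nursery dresser for the night

## Robot

A 6-joint arm with a two-finger parallel gripper is mounted at the origin on the work surface. World frame = base frame: x ahead of the robot, y to its left, z up, the work surface at z = 0. Lengths are in m, angles in rad, forces in N, time in s.
With the tool pointing down it reaches from about 0.3 to 1 m from the base axis. Payload 5.1 kg.
Tool frame: the origin (TCP) lies at the very end of the fingers, on their centre line; the grasp point (between the pads) lies 19 mm behind it; z points along the fingers, y is the direction in which the jaws open and shut (so a half turn about z gives the same grasp; the last joint's range is limited). The gripper opens to 95 mm and grips with 3 to 60 N. Pads are 20 mm wide; open, the fingers measure 119 mm over their backs; the gripper's body (75 mm by 180 mm) begins 59 mm behind the grasp point.
Start: joints at [1.233, 0.124, 1.65, -0, 1.367, -0.083], TCP at [0.164, 0.629, 0.215] pointing down, gripper open.
Joint ranges: [-2.61, 2.61], [-1.02, 2.33], [0.03, 2.71], [-1.35, 4.49], [0.32, 2.68], [-2.91, 2.91]. Speed limits (rad/s): [2.57, 2.57, 3.14, 3.14, 3.14, 3.14].

## Interface

Orientations are given as a unit quaternion [x, y, z, w].
In Python, from station import ctrl gives the robot as it stands.
- The arm moves only by the shell command python3 -m creep 'ROWS' [FORCE]. ROWS is JSON, a list of rows, each a list of 3 entries, a list of its own where there are three numbers: the turn, a rotation vector about the world's x, y, z each as a share of 180 degrees, from -1 to 1, then the shift along the world's x, y, z each as a share of 0.4 m, from -1 to 1, then the opening, from 0 (shut) to 1 (fully open). A call has 1 to 8 rows; each row is the pose to reach, as a shift and turn from the pose measured when the call began, turning the shorter way round; what a row does not reach only later rows make up. A row lasts 1/10 s, in which the tool goes at most 50 mm and 8.59 degrees, less where a joint would pass 70% of its speed; a pose out of reach is approached as far as the arm can. A call with a number of a shift or a turn outside -1 to 1 is refused whole. A call with a gripper value outside its range is refused whole. The fingers move at their own pace and stop on an object; FORCE is the grip in N (left out, the last holds). Time passes only in rows, so rows that repeat a pose let the fingers close. It gives the time, the measured TCP pose, the force and the opening at its end, in the units of the state.
- ctrl.sense(): the state, without advancing time (a new reading comes with each control period).
- ctrl.capture(name): name is "scene" or "top"; returns (picture, depth): 480x640x3 uint8, red, green, blue; 480x640 float32, m along the optical axis (not along the pixel's ray), 0 where there is no reading.
- ctrl.calibration(name): a dict with "fx", "fy", "cx", "cy" (pixels), "dist_coeffs" ([k1, k2, p1, p2, k3] as OpenCV has them; the pictures are not rectified), "world_from_camera" (4x4, takes a point from camera to world coordinates). Camera axes: x right, y down, z forward; pixel columns grow to the right and rows downward; lengths in m; the calibration is good to about 2 mm. A picture is of the moment at which its call begins. calibration takes no time and is no camera call.
- ctrl.hand_in(): hands the job in, once; it reports no verdict.
The state is a dict: "time": time; "joints": joint angles; "qd": joint speeds; "tau": joint torques, N m; "tool_pos": TCP position; "tcp_rot": TCP orientation; "force": force on the tool from outside, world axes, zero at the start; "moment": the same for the moment, N m; "finger_gap": finger opening in m.
Only numpy, scipy, OpenCV 4.12 (cv2) and the standard library are available. Lean on these libraries where they do the work, as an engineer would, in place of code of your own. Each camera call takes 0.05 s, during which the arm holds its last target.

## Task

Set out the dresser for the night so that everything can be found by feel in the dark: stand the tin in the middle of the tray's middle bay, the pink dispenser bottle in the middle of the bay to its left and the cream jar in the middle of the bay to its right (left and right as seen from the robot), and stand the rattle, handle up, centrally on top of the tin. Stand the monitor unit in the centre of the charging pad and square to it, its screen facing the way of the pad's front edge with the green light. Knock nothing over, and leave the night light, the books and the hairbrush where they are.

Things in the scene. Friction and masses are not known exactly. Their poses are not given: they have to be found in the camera images.
- bottle (a point): pale pink plastic push-dispenser bottle, standing upright; round body 44 mm in diameter from the foot up to 60 mm, above it a narrow neck and a white push head with a short spout, 86 mm high in all. The point is on its axis half-way up (43 mm above its foot); z up. Grip the pink body.
- tin (a point): empty aluminium screw-lid tin with its lid on, standing upright: plain cylinder 66 mm in diameter, 52 mm high, flat top; light (about 50 g). The point is at its centre (26 mm above its foot); z up.
- jar (a point): cream jar, white with a mint-green cap, standing upright: cylinder 48 mm in diameter, 52 mm high. The point is at its centre (26 mm above its foot); z up.
- rattle (a point): wooden rattle standing on its flat drum, handle straight up: drum 46 mm in diameter, 30 mm high, coral band; two thin coloured washers (up to 30 mm in diameter, to 41 mm up); bare handle 15 mm in diameter from there to 65 mm, then a 20 mm ball; 84 mm high in all. Point: on its axis half-way up (42 mm above its foot); z up. Best gripped by the handle about 57 mm above the foot.
- unit (a point): slate-blue baby monitor, upright: body 62 mm wide, 30 mm thick, on a foot 66 x 44 x 10 mm; 82 mm high in all. Dark screen on one wide face, belt clip on the other (30 mm wide, 4 mm proud, 22 to 68 mm up). Point: its centre, 41 mm above the foot; x out of the screen, y along the width. The screen starts within 40 deg of away from the robot. Grip it across the thickness (34 mm over the clip).
- tray: light wooden tray, fixed: 274 mm long (y), 110 mm deep (x), floor 7 mm above the dresser; rims and two dividers, 4 mm thick, rise 5 mm above the floor and make three equal bays, each 86 mm in y and 102 mm in x. Origin: middle of its underside; y to the left as seen from the robot, x away from it (turned up to 12 deg). Bay centres at x = 0: left y = +90 mm, middle y = 0, right y = -90 mm.
- pad: flat dark charging pad, fixed: 100 mm wide (y), 80 mm deep (x), 10 mm high, with a small green light in the middle of its front edge, a paler 60 mm disc at its centre and a white lead at the back. Origin: on the dresser below the light; x points out of the front edge, away from the robot (turned up to 15 deg). Pad centre: x = -40 mm, y = 0; top 10 mm up.
- nightlight: dome night light on a round wooden base, 76 mm in diameter, 90 mm high, loose; to be left alone. Origin: centre of its underside.
- books: two thick board books, teal under mustard, 130 x 130 mm, 34 mm high, loose; to be left alone. Origin: centre of the underside.
- brush: wooden baby hairbrush lying on its bristles, 155 mm long, 42 mm wide, 32 mm high, loose; to be left alone. Origin: about the middle of its length, on the dresser.

How it is judged:
At the end, for the whole second after the job is handed in: Bottle, tin, jar upright (0.1 rad) on the left, middle, right bay's floor, within 15 mm of its centre in x and y; rattle upright on the tin, 12 mm; unit upright on the pad, 12 mm in x and y, square to 0.2 rad, screen to the lit edge; all let go and at rest (20 mm/s) (x of bottle in the frame of tray between -0.015 and 0.015 m and y of bottle in the frame of tray between 0.075 and 0.105 m and z of bottle in the frame of tray between 0.044 and 0.056 m and x of tin in the frame of tray between -0.015 and 0.015 m and y of tin in the frame of tray between -0.015 and 0.015 m and z of tin in the frame of tray between 0.027 and 0.039 m and x of jar in the frame of tray between -0.015 and 0.015 m and y of jar in the frame of tray between -0.105 and -0.075 m and z of jar in the frame of tray between 0.027 and 0.039 m and horizontal distance between rattle and tin below 0.012 m and z of rattle in the frame of tin between 0.062 and 0.074 m and x of unit in the frame of pad between -0.052 and -0.028 m and y of unit in the frame of pad between -0.012 and 0.012 m and z of unit in the frame of pad between 0.045 and 0.057 m and angle between the x axis of unit and the x axis of pad, either way round below 0.2 rad and x of pad in the frame of unit above 0.01 m and angle between each of bottle, tin, jar, rattle, unit's own z axis and vertical below 0.1 rad and linear speed of each of bottle, tin, jar, rattle, unit below 0.02 m/s); the robot touches nothing.
It fails at once if the night light, the books or the hairbrush is moved by more than 12 mm (distance of any of nightlight, books, brush from where it was at the start of the episode above 0.012 m).
It fails at once if the bottle, tin, jar, rattle or monitor unit is knocked over (leans more than 0.6 rad) (angle between any of bottle, tin, jar, rattle, unit's own z axis and vertical above 0.6 rad).
It also fails if it takes over 112 s, if anything falls off the work surface, if the arm or the gripper's body presses on something with over 40 N, if the wrist force passes 120 N, or if a joint passes its speed limit or range.

## Working session

There is one attempt and no reset: what is moved stays moved. The work goes in short steps, Python scripts to look and compute and a shell command to move; the robot and the scene stay as the last step left them, time stands still between calls to the robot, and variables do not carry over. Pictures are saved under pics/ and viewed, and the job is handed in when it is done.

```bash
mkdir -p pics; ls; python3 - <<'E'
from station import ctrl
import cv2,numpy as np
s=ctrl.sense();print(s)
for n in("scene","top"):
    p,d=ctrl.capture(n);cv2.imwrite(f"pics/{n}0.png",p[:,:,::-1]);np.savez(f"pics/{n}0.npz",p=p,d=d)
    print(ctrl.calibration(n))
E
```

```text
pics
{'time': 0.0, 'joints': array([ 1.23338853e+00,  1.24524130e-01,  1.65166005e+00, -2.27728648e-05,
        1.36746946e+00, -8.25954406e-02]), 'qd': array([-0.00098102,  0.00013912,  0.00093343, -0.00035196, -0.00098443,
        0.00080803]), 'tau': array([ 2.07107354e-03, -4.17579854e+01, -3.59943438e+01,  7.76685937e-02,
        4.90045210e-02, -1.70904837e-04]), 'tool_pos': array([0.16366345, 0.62840615, 0.21338297]), 'tcp_rot': array([ 1.27059413e-01,  9.91894573e-01, -1.01017686e-03, -2.03913322e-04]), 'force': array([ 0.77515673, -0.27700283,  0.03986423]), 'moment': array([-0.02679801,  0.0160649 , -0.00537545]), 'finger_gap': 0.09500590873743234}
{'fx': 465.07586246327867, 'fy': 465.07586246327867, 'cx': 323.5437771363403, 'cy': 238.08745724188543, 'dist_coeffs': array([-0.03346069,  0.        ,  0.        ,  0.        ,  0.        ]), 'world_from_camera': array([[ 0.3184723 ,  0.57371301, -0.75460504,  1.40030896],
       [ 0.94777471, -0.20722447,  0.24244817, -0.26416366],
       [-0.01727696, -0.7924086 , -0.60974594,  0.69844014],
       [ 0.        ,  0.        ,  0.        ,  1.        ]])}
{'fx': 610.0871780711287, 'fy': 610.0871780711287, 'cx': 312.50126177474885, 'cy': 242.95220294385243, 'dist_coeffs': array([-0.04045996,  0.        ,  0.        ,  0.        ,  0.        ]), 'world_from_camera': array([[-2.07975121e-02, -9.97685007e-01,  6.47463505e-02,
         5.25722408e-01],
       [-9.99783662e-01,  2.07736380e-02, -1.04199770e-03,
        -8.98511541e-03],
       [-3.05431763e-04, -6.47540143e-02, -9.97901210e-01,
         1.62476739e+00],
       [ 0.00000000e+00,  0.00000000e+00,  0.00000000e+00,
         1.00000000e+00]])}
```

View pics/scene0.png

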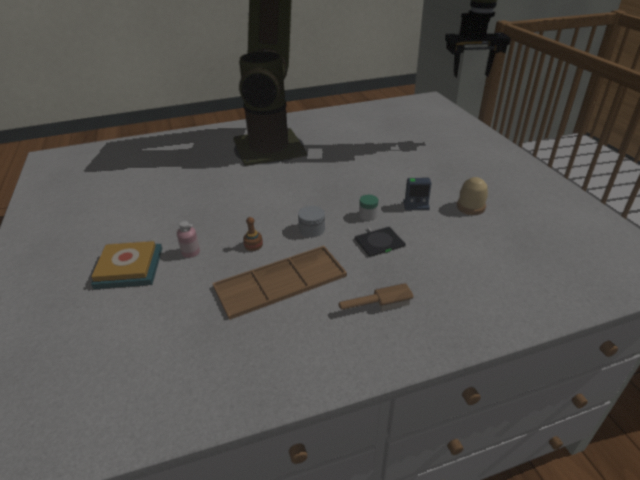

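View pics/top0.png

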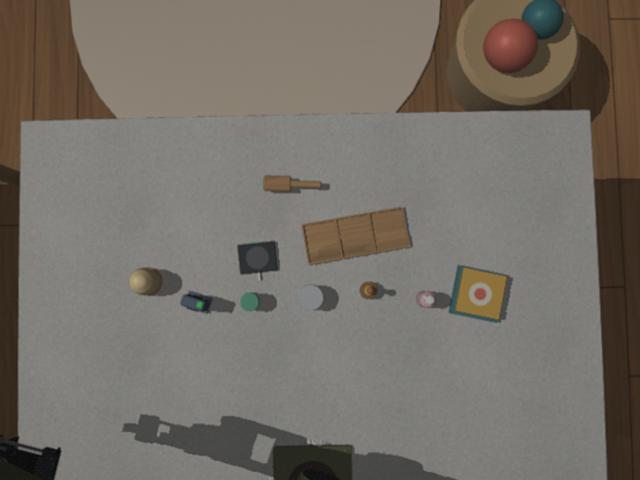

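```bash
cat > h.py <<'E'
import cv2,numpy as np
from station import ctrl
C={n:ctrl.calibration(n) for n in("scene","top")}
def ray(n,uv):
    c=C[n];K=np.array([[c["fx"],0,c["cx"]],[0,c["fy"],c["cy"]],[0,0,1]])
    q=cv2.undistortPoints(np.array(uv,float).reshape(-1,1,2),K,c["dist_coeffs"]).reshape(-1,2)
    d=np.c_[q,np.ones(len(q))]@c["world_from_camera"][:3,:3].T
    return c["world_from_camera"][:3,3],d
def plane(n,uv,z):
    o,d=ray(n,uv);t=(z-o[2])/d[:,2];return o+d*t[:,None]
def cloud(n,D):
    H,W=D.shape;u,v=np.meshgrid(np.arange(W),np.arange(H))
    o,d=ray(n,np.c_[u.ravel(),v.ravel()]);return (o+d*D.reshape(-1,1)).reshape(H,W,3)
E
python3 - <<'E'
import cv2,numpy as np
t=cv2.imread('pics/top0.png')[170:320,120:520];cv2.imwrite('pics/topc.png',cv2.resize(t,(800,300),interpolation=2))
t=cv2.imread('pics/scene0.png')[160:320,80:500];cv2.imwrite('pics/scc.png',cv2.resize(t,(800,305),interpolation=2))
t=cv2.imread('pics/top0.png')[280:315,175:265];cv2.imwrite('pics/unitc.png',cv2.resize(t,(720,280),interpolation=2))
from h import *
D=np.load('pics/top0.npz')['d'];P=cloud('top',D)
Z=P[...,2];print(np.median(Z[300:400,50:300]))
m=((Z>0.02)&(P[...,0]<0.75)&(P[...,0]>0.3)&(abs(P[...,1])<0.6)).astype(np.uint8)
n,l,s,c=cv2.connectedComponentsWithStats(m)
for i in range(1,n):
    if s[i,4]>15:
        q=P[l==i];top=q[q[:,2]>np.percentile(q[:,2],90)-.006]
        print(s[i],q[:,2].max().round(3),'centre of top',top.mean(0).round(4),((top.max(0)+top.min(0))/2).round(4))
E
```

```text
0.00040879555084027963
[130 267  29  28 630] 1.625 centre of top [0.5391 0.415  0.1303] [0.5397 0.2206 0.8538]
[ 454  266   53   56 2019] 1.625 centre of top [ 0.4903 -0.4423  0.0503] [ 0.4905 -0.2604  0.8285]
[360 281  18  18 242] 1.625 centre of top [ 0.5051 -0.1479  0.1526] [ 0.5109 -0.0865  0.8499]
[298 284  25  26 521] 1.625 centre of top [ 0.4902 -0.0012  0.0676] [ 0.4919 -0.0012  0.8376]
[417 291  20  18 274] 1.625 centre of top [ 0.4803 -0.2914  0.129 ] [ 0.4968 -0.1601  0.8524]
[180 293  30  19 380] 1.625 centre of top [0.4826 0.2927 0.0997] [0.4927 0.1575 0.8525]
[240 292  20  19 296] 1.625 centre of top [0.4816 0.1545 0.062 ] [0.4921 0.0849 0.8376]
```

View pics/topc.png

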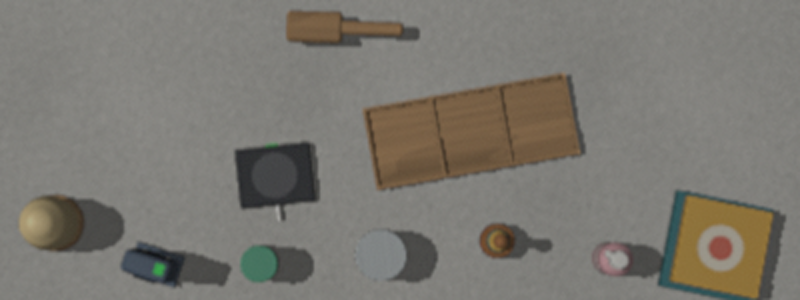

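View pics/scc.png

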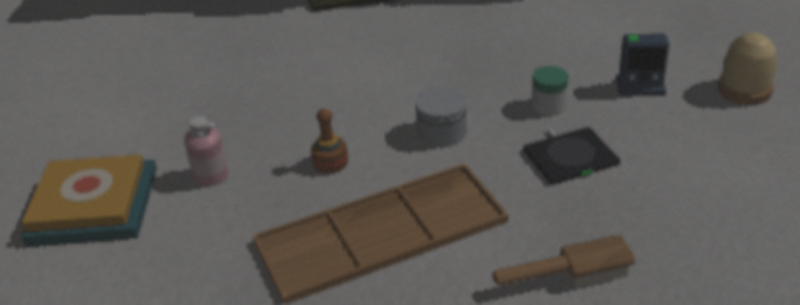

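View pics/unitc.png

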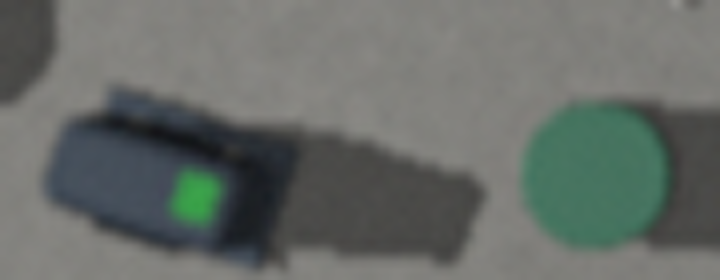

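```bash
cat > meas.py <<'E'
from h import *
import sys
def run(p,D,P=True):
    hsv=cv2.cvtColor(p,cv2.COLOR_RGB2HSV).astype(int);H,S,V=hsv[...,0],hsv[...,1],hsv[...,2]
    return H,S,V
if __name__=='__main__':
    f=np.load('pics/top0.npz');p=f['p'];H,S,V=run(p,f['d'])
    for nm,(u,v) in dict(jar=(250,302),tin=(310,298),drum=(362,287),ball=(370,290),bottle=(422,300),head=(428,299),unit=(195,300),led=(200,305),pad=(245,262),disc=(258,257),tray=(325,235),table=(350,350),shadow=(280,302),brush=(278,184),base=(155,275)).items():
        print(nm,p[v,u],hsv if 0 else (H[v,u],S[v,u],V[v,u]))
E
python3 meas.py
```

```text
jar [ 70 115  96] (np.int64(77), np.int64(100), np.int64(115))
tin [129 133 133] (np.int64(90), np.int64(8), np.int64(133))
drum [107  72  44] (np.int64(13), np.int64(150), np.int64(107))
ball [123  87  56] (np.int64(14), np.int64(139), np.int64(123))
bottle [167 131 134] (np.int64(178), np.int64(55), np.int64(167))
head [158 158 152] (np.int64(30), np.int64(10), np.int64(158))
unit [65 75 86] (np.int64(106), np.int64(62), np.int64(86))
led [ 58 156  72] (np.int64(64), np.int64(160), np.int64(156))
pad [48 49 52] (np.int64(113), np.int64(20), np.int64(52))
disc [70 69 72] (np.int64(130), np.int64(11), np.int64(72))
tray [124  99  71] (np.int64(16), np.int64(109), np.int64(124))
table [132 131 127] (np.int64(24), np.int64(10), np.int64(132))
shadow [131 130 126] (np.int64(24), np.int64(10), np.int64(131))
brush [115  91  66] (np.int64(15), np.int64(109), np.int64(115))
base [66 60 46] (np.int64(21), np.int64(77), np.int64(66))
```

```bash
cat > m2.py <<'E'
from h import *
f=np.load('pics/top0.npz');p=f['p'];D=f['d']
hsv=cv2.cvtColor(p,cv2.COLOR_RGB2HSV).astype(int);H,S,V=hsv[...,0],hsv[...,1],hsv[...,2]
P=cloud('top',D);Z=np.where(D>0,P[...,2],0)
def box(m,x0,y0,x1,y1):
    q=np.zeros(m.shape,np.uint8);q[y0:y1,x0:x1]=m[y0:y1,x0:x1]
    n,l,s,c=cv2.connectedComponentsWithStats(q);i=1+np.argmax(s[1:,4]);q=(l==i).astype(np.uint8)
    ct=max(cv2.findContours(q,0,cv2.CHAIN_APPROX_NONE)[0],key=cv2.contourArea)
    return q,ct
def rect(name,m,b,z):
    q,ct=box(m,*b);
    W=plane('top',ct.reshape(-1,2),z)[:,:2].astype(np.float32)*1000
    r=cv2.minAreaRect(W);mm=cv2.moments(cv2.convexHull(W));print(name,'rect',r,'hull c',mm['m10']/mm['m00'],mm['m01']/mm['m00'])
def cyl(name,m,b,z):
    q,ct=box(m,*b);W=plane('top',ct.reshape(-1,2),z)[:,:2].astype(np.float32)*1000
    h=cv2.convexHull(W);mm=cv2.moments(h);
    print(name,'encl',cv2.minEnclosingCircle(W),'hull c',mm['m10']/mm['m00'],mm['m01']/mm['m00'],'eqd',2*np.sqrt(cv2.contourArea(h)/np.pi))
rect('tray',(H>7)&(H<23)&(S>55),(295,200,420,270),.011)
rect('pad',(V<85),(232,238,284,270),.0095)
cyl('disc',(V>58)&(V<90)&(S<40),(244,244,272,270),.010)
cyl('jar',(H>68)&(H<88)&(S>60),(235,288,266,315),.052)
cyl('tinZ',(Z>.025),(290,280,330,315),.052)
cyl('drum',(H<24)&(S>80),(355,278,385,302),.02)
cyl('ballZ',(Z>.06),(355,278,385,302),.074)
cyl('bottle pink',((H>165)|(H<5))&(S>20)&(V>100),(412,286,440,312),.03)
cyl('bottle headZ',(Z>.066),(412,286,440,312),.08)
rect('unit topZ',(Z>.06),(175,285,220,315),.082)
rect('unit bluetop',(H>95)&(H<120)&(S>35)&(V>70),(175,285,220,315),.08)
cyl('led',(H>55)&(H<70)&(S>100),(175,285,220,315),.082)
cyl('padled',(H>50)&(H<75)&(S>70),(240,236,276,250),.008)
rect('brush',(H>7)&(H<23)&(S>55),(255,170,330,198),.03)
rect('books',(S>60),(445,260,515,325),.02)
cyl('night',(S>40)&(H>10)&(H<30),(120,260,165,300),.05)
E
python3 m2.py
```

```text
tray rect ((648.5947875976562, -124.67732238769531), (110.47830200195312, 275.03546142578125), 9.007285118103027) hull c 648.7390133158927 -124.76450277181483
pad rect ((601.265625, 134.47683715820312), (106.05772399902344, 74.43693542480469), 89.25508117675781) hull c 599.5406393363751 133.40344796888158
disc encl ((595.7314453125, 137.7628936767578), 30.766544342041016) hull c 595.967652811815 137.52361138880295 eqd 59.568732634426595
jar encl ((480.6497802734375, 155.17478942871094), 23.653322219848633) hull c 480.4920774264337 155.27399434116282 eqd 45.37378830386907
tinZ encl ((489.8148193359375, -1.3263658285140991), 33.015785217285156) hull c 489.8869413086263 -1.301468307822509 eqd 64.25025040625106
drum encl ((503.7221984863281, -154.47735595703125), 22.566062927246094) hull c 503.00674193183676 -154.30113615808375 eqd 42.771050144069314
ballZ encl ((504.1683349609375, -154.60861206054688), 9.88968563079834) hull c 504.3690037483775 -154.7104279152225 eqd 17.85582358136082
bottle pink encl ((475.98724365234375, -300.26080322265625), 24.28740882873535) hull c 476.719499552474
[... 529 characters left out ...]
7890625, 277.66595458984375), 7.311396598815918) hull c 476.39224286564075 278.7469322525049 eqd 12.237237939262789
padled encl ((634.9786376953125, 140.7083740234375), 6.770995140075684) hull c 634.9034050991835 140.13984452173818 eqd 5.616524024781533
brush rect ((787.427001953125, 40.20256805419922), (153.09007263183594, 39.93358612060547), 88.77484893798828) hull c 787.4712730233825 50.81101335023882
books rect ((486.8540954589844, -443.3668518066406), (133.33590698242188, 125.91268920898438), 76.3428726196289) hull c 487.0543433573406 -442.77090806436604
night encl ((539.1099853515625, 424.182861328125), 42.45806884765625) hull c 538.5232114351954 423.4737004675465 eqd 77.97779455182142
```

```bash
python3 -m creep '[[[0,0,-0.522],[0.792,-0.832,-0.16],1],[[0,0,-0.522],[0.792,-0.832,-0.16],1],[[0,0,-0.522],[0.792,-0.832,-0.16],1],[[0,0,-0.522],[0.792,-0.832,-0.16],1],[[0,0,-0.522],[0.792,-0.832,-0.16],1],[[0,0,-0.522],[0.792,-0.832,-0.16],1],[[0,0,-0.522],[0.792,-0.832,-0.16],1],[[0,0,-0.522],[0.792,-0.832,-0.16],1]]' 20
cat > st.py <<'E'
import sys,numpy as np
from station import ctrl
from scipy.spatial.transform import Rotation as R
s=ctrl.sense();r=R.from_quat(s["tcp_rot"]);y=r.as_matrix()[:,1]
yaw=np.degrees(np.arctan2(y[1],y[0]));yaw=(yaw+90)%180-90
print('t',round(s["time"],2),'pos',s["tool_pos"].round(4),'jaw',round(yaw,2),'z',r.as_matrix()[:,2].round(3),'gap',round(s["finger_gap"],4),'F',s["force"].round(1),'q6',s["joints"][5].round(2))
if len(sys.argv)>1:
    x,yy,z,a=map(float,sys.argv[1:5]);d=(np.array([x,yy,z])-s["tool_pos"])/.4;t=(a-yaw+90)%180-90
    T=R.from_euler('z',yaw+t,degrees=True).as_matrix()
    sg=np.sign(y@np.array([np.cos(np.radians(yaw)),np.sin(np.radians(yaw)),0]));
    G=np.c_[np.cross(sg*T[:,0],[0,0,-1]),sg*T[:,0],[0,0,-1]]
    print('turn',((R.from_matrix(G)*r.inv()).as_rotvec()/np.pi).round(4),'shift',d.round(4))
E
python3 st.py .4812 .2955 .15 -18.5
```

```text
time: 0.9
tool_pos: [0.4374, 0.34, 0.158]
tcp_rot: [0.667, 0.745, -0.001, -0.001]
force: [0.4, 0.1, 0.3]
finger_gap: 0.0949
t 0.9 pos [0.4374 0.34   0.158 ] jaw 6.3 z [-0.002  0.    -1.   ] gap 0.0949 F [0.4 0.1 0.3] q6 0.45
turn [-0.0002 -0.0005 -0.1378] shift [ 0.1094 -0.1113 -0.0199]
```

```bash
python3 -m creep '[[[0,0,-0.138],[0.109,-0.111,-0.02],1],[[0,0,-0.138],[0.109,-0.111,-0.02],1],[[0,0,-0.138],[0.109,-0.111,-0.02],1],[[0,0,-0.138],[0.109,-0.111,-0.02],1],[[0,0,-0.138],[0.109,-0.111,-0.02],1]]' 
python3 st.py .4812 .2955 .032 -18.5
python3 - <<'E'
import cv2,numpy as np
from station import ctrl
p,d=ctrl.capture("scene");cv2.imwrite("pics/s1.png",cv2.resize(p[100:260,300:520,::-1],(800,582),interpolation=2))
E
```

```text
time: 1.4
tool_pos: [0.4807, 0.2956, 0.1496]
tcp_rot: [0.811, 0.585, -0.001, -0.001]
force: [-0.3, 0.1, -0.6]
finger_gap: 0.0952
t 1.4 pos [0.4807 0.2956 0.1496] jaw -18.37 z [-0.002  0.001 -1.   ] gap 0.0952 F [-0.3  0.1 -0.6] q6 0.78
turn [-0.0002 -0.0007 -0.0007] shift [ 1.30e-03 -2.00e-04 -2.94e-01]
```

View pics/s1.png

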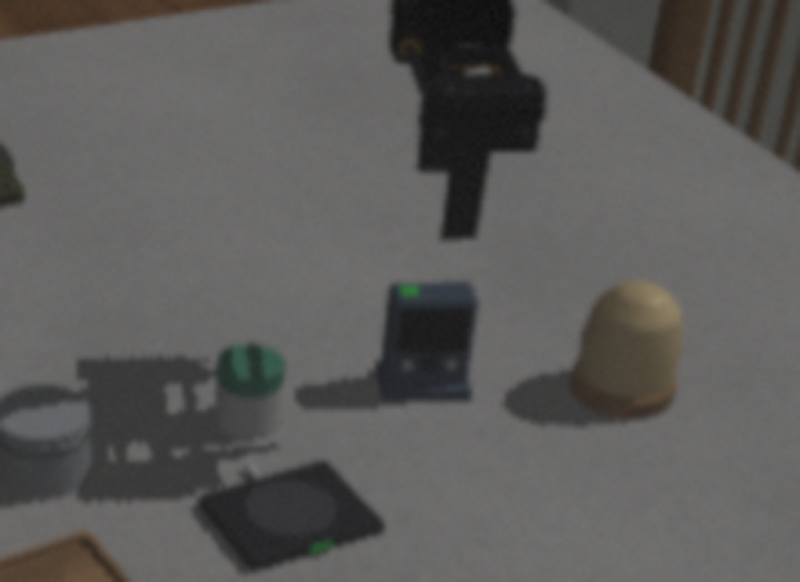

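The picture shows the monitor with its screen towards the scene camera at about (430,340), and the jaws straight above it with both fingers in line with its thickness. Nothing is in the way of the descent.

```bash
python3 -m creep '[[[0,0,0],[0,0,-0.1],1],[[0,0,0],[0,0,-0.18],1],[[0,0,0],[0,0,-0.24],1],[[0,0,0],[0,0,-0.28],1],[[0,0,0],[0,0,-0.294],1],[[0,0,0],[0,0,-0.294],1]]' 20
python3 -m creep '[[[0,0,0],[0,0,0],0.3],[[0,0,0],[0,0,0],0],[[0,0,0],[0,0,0],0],[[0,0,0],[0,0,0],0],[[0,0,0],[0,0,0],0],[[0,0,0],[0,0,0],0]]' 20
python3 st.py
```

```text
time: 2.05
tool_pos: [0.4803, 0.296, 0.0319]
tcp_rot: [0.811, 0.586, -0.001, -0.001]
force: [0.1, -0.4, -0.1]
finger_gap: 0.095
time: 2.65
tool_pos: [0.4804, 0.2961, 0.032]
tcp_rot: [0.811, 0.586, -0.001, -0.001]
force: [0.7, -0.3, -0.0]
finger_gap: 0.0524
t 2.65 pos [0.4804 0.2961 0.032 ] jaw -18.31 z [-0.002  0.    -1.   ] gap 0.0524 F [ 0.7 -0.3 -0. ] q6 0.78
```

```bash

python3 -m creep '[[[0,0,0],[0,0,0],0],[[0,0,0],[0,0,0],0],[[0,0,0],[0,0,0],0],[[0,0,0],[0,0,0],0],[[0,0,0],[0,0,0],0],[[0,0,0],[0,0,0],0]]' 25
python3 -m creep '[[[0,0,0],[0,0,0.05],0],[[0,0,0],[0,0,0.1],0],[[0,0,0],[0,0,0.15],0],[[0,0,0],[0,0,0.2],0],[[0,0,0],[0,0,0.25],0],[[0,0,0],[0,0,0.25],0]]'
python3 st.py .598 .1376 .15 4.5
python3 - <<'E'
import cv2,numpy as np
from station import ctrl
p,d=ctrl.capture("scene");cv2.imwrite("pics/s2.png",cv2.resize(p[100:260,300:520,::-1],(800,582),interpolation=2))
p,d=ctrl.capture("top");cv2.imwrite("pics/t2.png",cv2.resize(p[220:340,120:320,::-1],(800,480),interpolation=2))
E
```

```text
time: 3.25
tool_pos: [0.4804, 0.296, 0.032]
tcp_rot: [0.811, 0.586, -0.001, -0.001]
force: [-0.0, -0.2, -0.1]
finger_gap: 0.034
time: 3.85
tool_pos: [0.4821, 0.2969, 0.135]
tcp_rot: [0.811, 0.586, 0.002, -0.0]
force: [0.6, 0.3, -1.5]
finger_gap: 0.0338
t 3.85 pos [0.4821 0.2969 0.135 ] jaw -18.3 z [ 0.003  0.003 -1.   ] gap 0.0338 F [ 0.6  0.3 -1.5] q6 0.78
turn [-0.0011  0.0007  0.1267] shift [ 0.2897 -0.3983  0.0376]
```

View pics/s2.png

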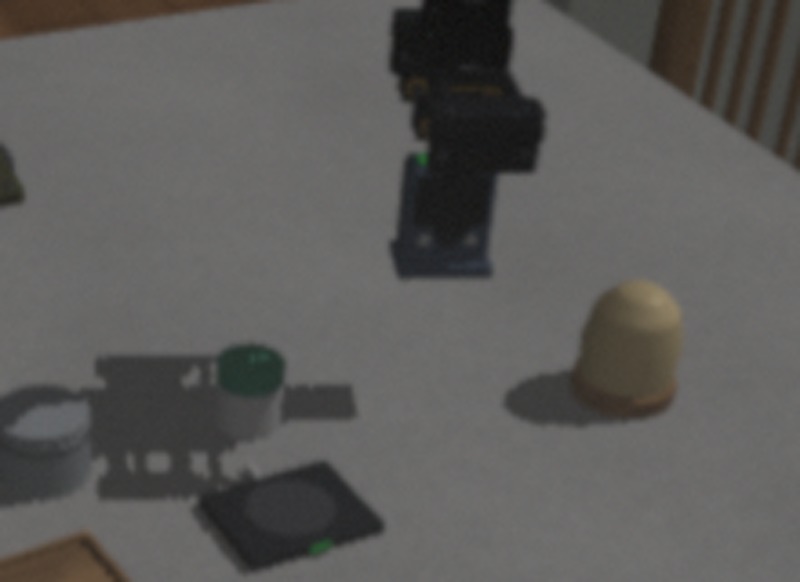

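View pics/t2.png

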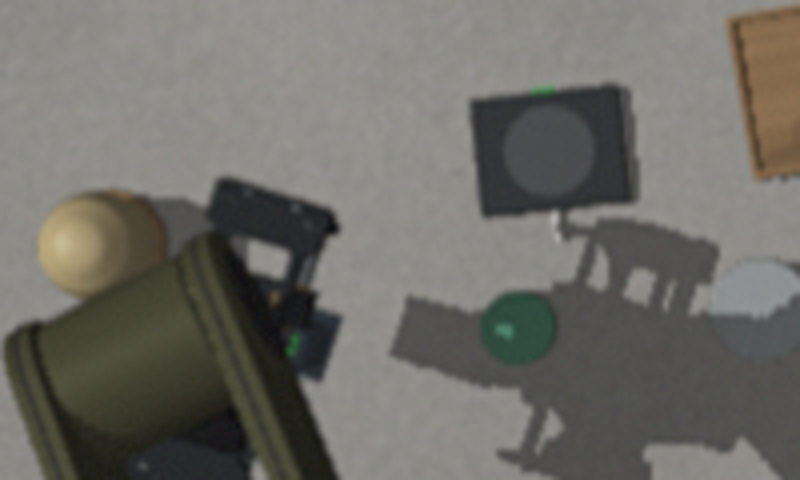

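```bash

python3 -m creep '[[[0,0,0.03],[0.05,-0.07,0.03],0],[[0,0,0.06],[0.11,-0.15,0.03],0],[[0,0,0.09],[0.17,-0.24,0.03],0],[[0,0,0.11],[0.23,-0.32,0.03],0],[[-0.001,0,0.127],[0.26,-0.37,0.03],0],[[-0.001,0,0.127],[0.28,-0.398,0.03],0],[[-0.001,0,0.127],[0.28,-0.398,0.03],0]]'
python3 st.py .594 .1375 .0435 4.5
python3 - <<'E'
import cv2,numpy as np
from station import ctrl
p,d=ctrl.capture("top");cv2.imwrite("pics/t3.png",cv2.resize(p[200:320,180:340,::-1],(800,600),interpolation=2))
p,d=ctrl.capture("scene");cv2.imwrite("pics/s3.png",cv2.resize(p[130:280,300:500,::-1],(800,600),interpolation=2))
E
```

```text
time: 4.65
tool_pos: [0.592, 0.1356, 0.1417]
tcp_rot: [0.68, 0.734, -0.003, -0.0]
force: [-0.6, 1.2, -2.4]
finger_gap: 0.0337
t 4.65 pos [0.592  0.1356 0.1417] jaw 4.37 z [-0.004 -0.004 -1.   ] gap 0.0337 F [-0.6  1.2 -2.4] q6 0.06
turn [ 0.0013 -0.0014  0.0007] shift [ 0.0051  0.0048 -0.2455]
```

View pics/t3.png

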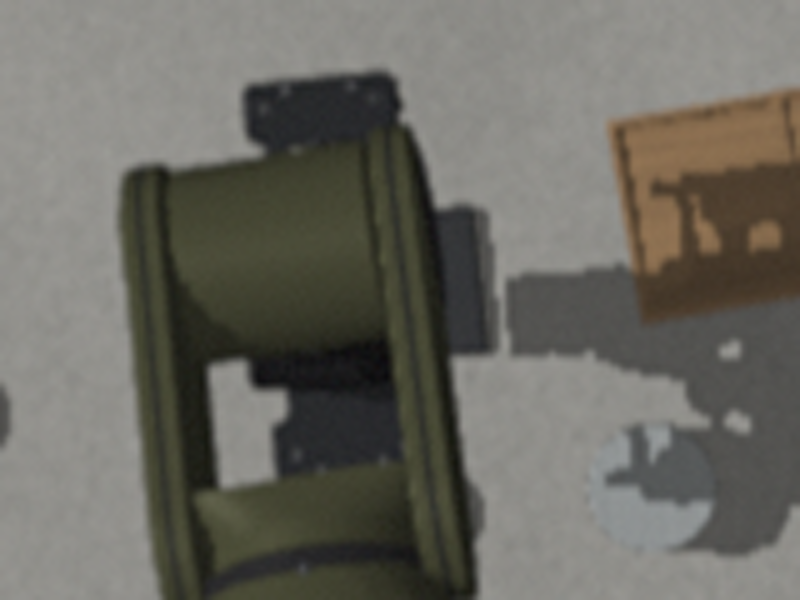

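View pics/s3.png

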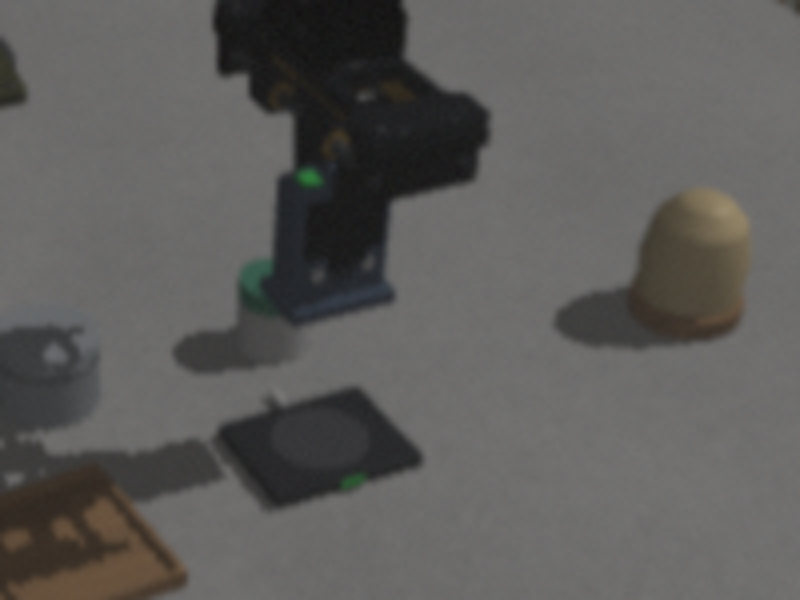

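```bash

python3 -m creep '[[[0.0013,-0.0014,0],[0.002,0.002,-0.04],0],[[0.0013,-0.0014,0],[0.005,0.005,-0.09],0],[[0.0013,-0.0014,0],[0.005,0.005,-0.14],0],[[0.0013,-0.0014,0],[0.005,0.005,-0.19],0],[[0.0013,-0.0014,0],[0.005,0.005,-0.22],0],[[0.0013,-0.0014,0],[0.005,0.005,-0.23],0],[[0.0013,-0.0014,0],[0.005,0.005,-0.23],0]]'
python3 st.py .594 .1375 .0425 4.5
python3 - <<'E'
import cv2,numpy as np
from station import ctrl
p,d=ctrl.capture("scene");cv2.imwrite("pics/s4.png",cv2.resize(p[160:280,320:480,::-1],(800,600),interpolation=2))
E
```

```text
time: 5.45
tool_pos: [0.5927, 0.1399, 0.0499]
tcp_rot: [0.678, 0.735, 0.0, -0.0]
force: [0.4, -0.4, -2.0]
finger_gap: 0.0339
t 5.45 pos [0.5927 0.1399 0.0499] jaw 4.56 z [-0.001  0.001 -1.   ] gap 0.0339 F [ 0.4 -0.4 -2. ] q6 0.06
turn [-0.0002 -0.0002 -0.0003] shift [ 0.0032 -0.006  -0.0186]
```

View pics/s4.png

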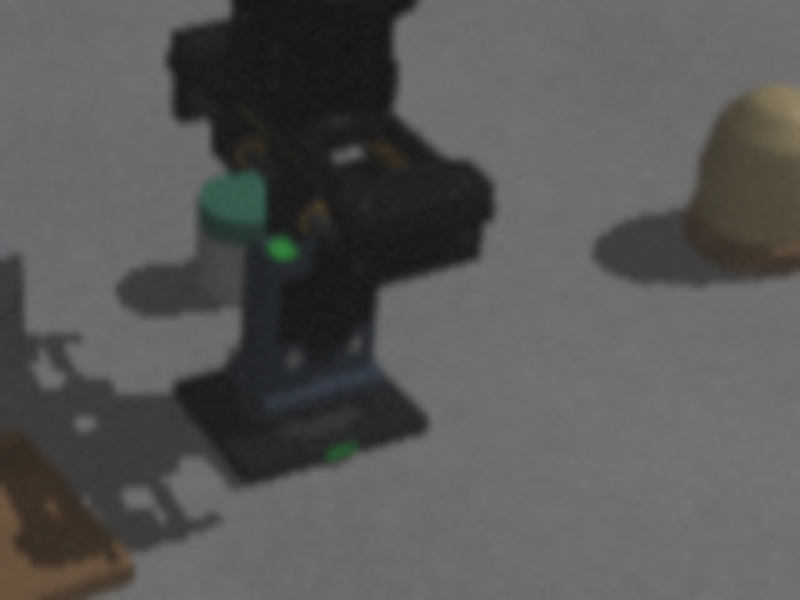

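```bash
python3 - <<'E'
from h import *
c=np.array([[268,412],[384,372],[325,392]])
print(plane('scene',c*.2+[320,160],.018))
q=np.array([[176,385],[242,483],[428,422]]);print(plane('scene',q*.2+[320,160],.010))
E
```

```text
[[0.61429374 0.11244054 0.018     ]
 [0.60450902 0.17754709 0.018     ]
 [0.60929027 0.14419535 0.018     ]]
[[0.57035671 0.08335727 0.01      ]
 [0.6496965  0.08450927 0.01      ]
 [0.63790202 0.18521403 0.01      ]]
```

```bash

python3 -m creep '[[[0,0,0],[0.004,-0.006,0],0],[[0,0,0],[0.008,-0.012,0],0],[[0,0,0],[0.008,-0.012,-0.01],0],[[0,0,0],[0.008,-0.012,-0.018],0],[[0,0,0],[0.008,-0.012,-0.02],0],[[0,0,0],[0.008,-0.012,-0.02],0]]'
python3 st.py
```

```text
time: 6.1
tool_pos: [0.5963, 0.1349, 0.0424]
tcp_rot: [0.679, 0.735, 0.0, -0.0]
force: [-0.2, 1.4, -2.1]
finger_gap: 0.0342
t 6.1 pos [0.5963 0.1349 0.0424] jaw 4.54 z [ 0.     0.001 -1.   ] gap 0.0342 F [-0.2  1.4 -2.1] q6 0.05
```

```bash

python3 -m creep '[[[0,0,0],[0,0,-0.003],0],[[0,0,0],[0,0,-0.004],0],[[0,0,0],[0,0,-0.004],0]]'
python3 -m creep '[[[0,0,0],[0,0,0],0.45],[[0,0,0],[0,0,0],0.6],[[0,0,0],[0,0,0],0.7],[[0,0,0],[0,0,0],0.9],[[0,0,0],[0,0,0],1],[[0,0,0],[0,0,0],1],[[0,0,0],[0,0,0],1]]'
python3 st.py
```

```text
time: 6.4
tool_pos: [0.5966, 0.135, 0.042]
tcp_rot: [0.679, 0.735, 0.0, -0.0]
force: [-1.6, 0.4, 5.3]
finger_gap: 0.034
time: 7.1
tool_pos: [0.5966, 0.135, 0.042]
tcp_rot: [0.678, 0.735, 0.0, -0.0]
force: [0.4, 0.1, 0.9]
finger_gap: 0.0846
t 7.1 pos [0.5966 0.135  0.042 ] jaw 4.55 z [ 0.     0.001 -1.   ] gap 0.0846 F [0.4 0.1 0.9] q6 0.05
```

```bash

python3 -m creep '[[[0,0,0],[0,0,0.08],1],[[0,0,0],[0,0,0.18],1],[[0,0,0],[0,0,0.28],1],[[0,0,0],[0,0,0.33],1],[[0,0,0],[-0.1,0.02,0.33],1],[[0,0,0],[-0.2,0.05,0.33],1],[[0,0,0],[-0.29,0.051,0.33],1],[[0,0,0],[-0.29,0.051,0.33],1]]'
python3 st.py .4807 .1553 .024 4.5
python3 - <<'E'
import cv2,numpy as np
from station import ctrl
p,d=ctrl.capture("scene");cv2.imwrite("pics/s5.png",cv2.resize(p[160:280,320:480,::-1],(800,600),interpolation=2))
np.savez("pics/scene5.npz",p=p,d=d)
p,d=ctrl.capture("top");cv2.imwrite("pics/t5.png",cv2.resize(p[210:320,200:340,::-1],(763,600),interpolation=2))
np.savez("pics/top5.npz",p=p,d=d)
E
```

```text
time: 7.9
tool_pos: [0.4769, 0.1557, 0.1729]
tcp_rot: [0.678, 0.735, -0.0, -0.001]
force: [-0.1, -0.2, -0.2]
finger_gap: 0.095
t 7.9 pos [0.4769 0.1557 0.1729] jaw 4.64 z [-0.002  0.001 -1.   ] gap 0.095 F [-0.1 -0.2 -0.2] q6 0.13
turn [-0.0002 -0.0006 -0.0008] shift [ 0.0095 -0.001  -0.3723]
```

View pics/s5.png

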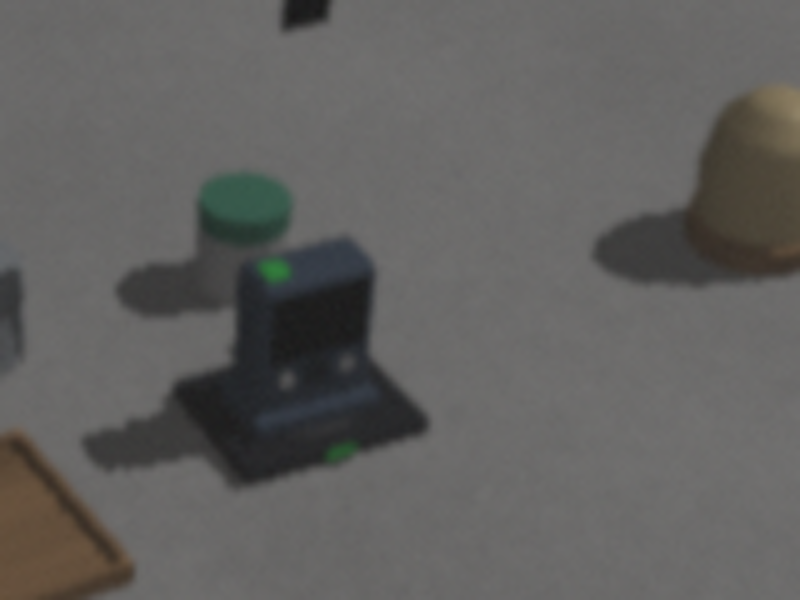

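View pics/t5.png

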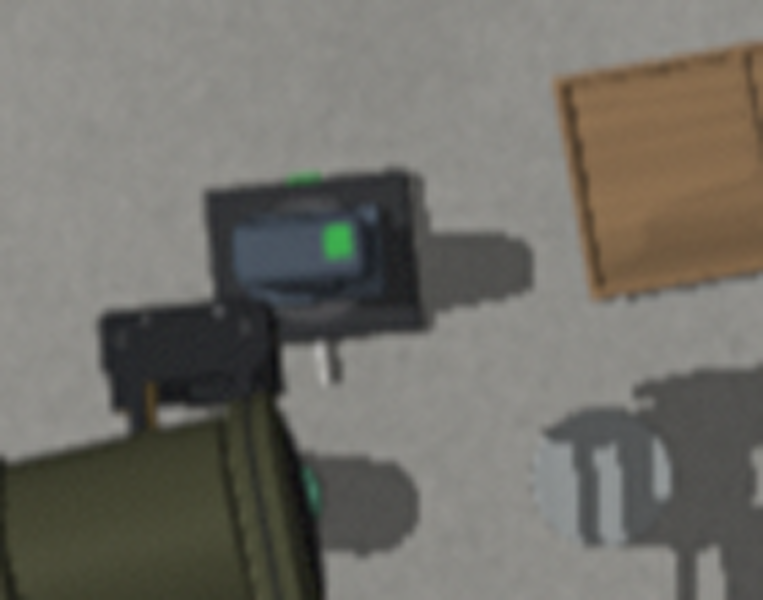

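```bash
python3 - <<'E'
from h import *
f=lambda a:np.array(a,float)/5.45+[200,210]
print('unit',plane('top',f([[298,250],[234,254],[363,246]]),.091)*1000)
print('foot corners',plane('top',f([[383,204],[383,294]]),.02)*1000)
print('pad',plane('top',f([[207,190],[408,171],[430,325],[310,205-25]]),.010)*1000)
g=np.load('pics/top5.npz');D=g['d'];P=cloud('top',D);m=(D>0)&(P[...,2]>.075)&(P[...,2]<.1)&(abs(P[...,0]-.6)<.035)&(abs(P[...,1]-.135)<.05)
q=P[m];print(m.sum(),q.mean(0)*1000,q.min(0)*1000,q.max(0)*1000)
r=cv2.minAreaRect((q[:,:2]*1000).astype(np.float32));print(r)
E
```

```text
unit [[595.68892636 135.59124519  91.        ]
 [594.45061315 165.19563121  91.        ]
 [596.91659621 105.53396598  91.        ]]
foot corners [[620.33475523 100.83680452  20.        ]
 [576.82561695 101.55185864  20.        ]]
pad [[629.53073173 187.13031179  10.        ]
 [636.7610893   89.08541434  10.        ]
 [561.62808019  79.67222891  10.        ]
 [633.3645428  136.87855336  10.        ]]
308 [597.40356948 134.91617112  89.99827844] [578.42879193 104.68503671  75.36628791] [615.41288276 166.45095586  99.38644815]
((596.6516723632812, 135.96060180664062), (34.516605377197266, 62.50807189941406), 4.864003658294678)
```

The top view shows the monitor on the pad with its centre about 2 mm from the pad's centre, turned about 4.9° against the pad's 4.5°. Its screen faces the lit edge at (305,180). Next I'll pick up the jar.

```bash

python3 -m creep '[[[0,0,0],[0.01,-0.001,-0.1],1],[[0,0,0],[0.01,-0.001,-0.2],1],[[0,0,0],[0.01,-0.001,-0.28],1],[[0,0,0],[0.01,-0.001,-0.34],1],[[0,0,0],[0.01,-0.001,-0.372],1],[[0,0,0],[0.01,-0.001,-0.372],1]]'
python3 -m creep '[[[0,0,0],[0,0,0],0],[[0,0,0],[0,0,0],0],[[0,0,0],[0,0,0],0],[[0,0,0],[0,0,0],0],[[0,0,0],[0,0,0],0],[[0,0,0],[0,0,0],0],[[0,0,0],[0,0,0],0],[[0,0,0],[0,0,0],0]]' 25
python3 -m creep '[[[0,0,0],[0,0,0],0],[[0,0,0],[0,0,0],0]]'
python3 st.py .6627 -.2136 .15 9
```

```text
time: 8.6
tool_pos: [0.4841, 0.1547, 0.0236]
tcp_rot: [0.679, 0.735, -0.001, -0.001]
force: [-0.7, -0.5, 0.3]
finger_gap: 0.0951
time: 9.4
tool_pos: [0.484, 0.1547, 0.0238]
tcp_rot: [0.679, 0.735, -0.001, -0.001]
force: [-1.3, -0.2, 2.1]
finger_gap: 0.0478
time: 9.6
tool_pos: [0.484, 0.1547, 0.0238]
tcp_rot: [0.679, 0.735, -0.001, -0.001]
force: [-0.5, -0.1, 0.1]
finger_gap: 0.0476
t 9.6 pos [0.484  0.1547 0.0238] jaw 4.54 z [-0.002  0.    -1.   ] gap 0.0476 F [-0.5 -0.1  0.1] q6 0.12
turn [-0.     -0.0006  0.0248] shift [ 0.4467 -0.9208  0.3155]
```

```bash

python3 -m creep '[[[0,0,0],[0,0,0.05],0],[[0,0,0],[0,0,0.13],0],[[0,0,0],[0,0,0.22],0],[[0,0,0],[0.02,-0.04,0.3],0],[[0,0,0],[0.06,-0.12,0.32],0],[[0,0,0],[0.1,-0.21,0.32],0],[[0,0,0.01],[0.15,-0.3,0.32],0],[[0,0,0.01],[0.19,-0.39,0.32],0]]'
python3 -m creep '[[[0,0,0],[0.05,-0.1,0],0],[[0,0,0.01],[0.1,-0.2,0],0],[[0,0,0.01],[0.14,-0.3,0],0],[[0,0,0.015],[0.19,-0.4,0],0],[[0,0,0.015],[0.22,-0.48,0],0],[[0,0,0.015],[0.25,-0.53,0],0],[[0,0,0.015],[0.25,-0.54,0],0],[[0,0,0.015],[0.25,-0.54,0],0]]'
python3 st.py .6627 -.2136 .038 9
```

```text
time: 10.4
tool_pos: [0.5606, -0.0027, 0.1517]
tcp_rot: [0.667, 0.745, -0.0, -0.001]
force: [-0.1, 0.9, -0.3]
finger_gap: 0.0478
time: 11.2
tool_pos: [0.6602, -0.219, 0.1507]
tcp_rot: [0.649, 0.761, -0.001, -0.001]
force: [-0.5, 1.1, -0.9]
finger_gap: 0.0477
t 11.2 pos [ 0.6602 -0.219   0.1507] jaw 9.03 z [-0.003  0.001 -1.   ] gap 0.0477 F [-0.5  1.1 -0.9] q6 -0.55
turn [-0.0003 -0.0009 -0.0001] shift [ 0.0063  0.0135 -0.2819]
```

```bash

python3 -m creep '[[[0,0,0],[0.006,0.0135,-0.05],0],[[0,0,0],[0.006,0.0135,-0.12],0],[[0,-0.001,0],[0.006,0.0135,-0.19],0],[[0,-0.001,0],[0.006,0.0135,-0.25],0],[[0,-0.001,0],[0.006,0.0135,-0.28],0],[[0,-0.001,0],[0.006,0.0135,-0.28],0]]'
python3 st.py .6627 -.2136 .031 9
```

```text
time: 11.8
tool_pos: [0.6607, -0.2118, 0.0362]
tcp_rot: [0.649, 0.761, -0.0, -0.003]
force: [-1.0, -0.9, -1.2]
finger_gap: 0.0477
t 11.8 pos [ 0.6607 -0.2118  0.0362] jaw 9.09 z [-0.004  0.003 -1.   ] gap 0.0477 F [-1.  -0.9 -1.2] q6 -0.55
turn [-0.0009 -0.0014 -0.0005] shift [ 0.0051 -0.0046 -0.0131]
```

```bash

python3 -m creep '[[[-0.001,-0.001,0],[0.004,-0.004,-0.004],0],[[-0.001,-0.001,0],[0.005,-0.005,-0.009],0],[[-0.001,-0.001,0],[0.005,-0.005,-0.013],0],[[-0.001,-0.001,0],[0.005,-0.005,-0.014],0]]'
python3 st.py .6627 -.2136 .031 9
```

```text
time: 12.2
tool_pos: [0.6631, -0.214, 0.0314]
tcp_rot: [0.649, 0.761, -0.0, 0.0]
force: [-0.4, -0.7, -1.2]
finger_gap: 0.047
t 12.2 pos [ 0.6631 -0.214   0.0314] jaw 9.08 z [ 0.    -0.001 -1.   ] gap 0.047 F [-0.4 -0.7 -1.2] q6 -0.55
turn [ 0.0002  0.     -0.0004] shift [-0.0011  0.0011 -0.0011]
```

```bash

python3 -m creep '[[[0,0,0],[0,0,-0.002],0],[[0,0,0],[0,0,-0.003],0],[[0,0,0],[0,0,-0.003],0.5],[[0,0,0],[0,0,-0.003],0.7],[[0,0,0],[0,0,-0.003],0.9],[[0,0,0],[0,0,-0.003],1],[[0,0,0],[0,0,-0.003],1],[[0,0,0],[0,0,-0.003],1]]'
python3 -m creep '[[[0,0,0],[0,0,0.05],1],[[0,0,0],[0,0,0.15],1],[[0,0,0],[0,0,0.26],1],[[0,0,0],[-0.05,0.07,0.3],1],[[0,0,0],[-0.16,0.19,0.3],1],[[0,0,0],[-0.27,0.31,0.3],1],[[0,0,0],[-0.38,0.43,0.3],1],[[0,0,0],[-0.433,0.53,0.3],1]]'
python3 st.py .4899 -.0013 .024 9
python3 - <<'E'
import cv2,numpy as np
from station import ctrl
p,d=ctrl.capture("scene");cv2.imwrite("pics/s6.png",cv2.resize(p[130:330,150:420,::-1],(800,592),interpolation=2))
p,d=ctrl.capture("top");cv2.imwrite("pics/t6.png",cv2.resize(p[190:320,280:440,::-1],(738,600),interpolation=2))
np.savez("pics/top6.npz",p=p,d=d)
E
```

```text
time: 13.0
tool_pos: [0.6631, -0.214, 0.0302]
tcp_rot: [0.649, 0.761, -0.0, 0.0]
force: [0.4, -0.3, 0.1]
finger_gap: 0.0824
time: 13.8
tool_pos: [0.5112, -0.0336, 0.1501]
tcp_rot: [0.649, 0.761, -0.0, 0.0]
force: [0.1, 0.8, 1.3]
finger_gap: 0.0951
t 13.8 pos [ 0.5112 -0.0336  0.1501] jaw 9.02 z [ 0.    -0.001 -1.   ] gap 0.0951 F [0.1 0.8 1.3] q6 -0.33
turn [ 0.0002  0.     -0.0001] shift [-0.0532  0.0807 -0.3152]
```

View pics/s6.png

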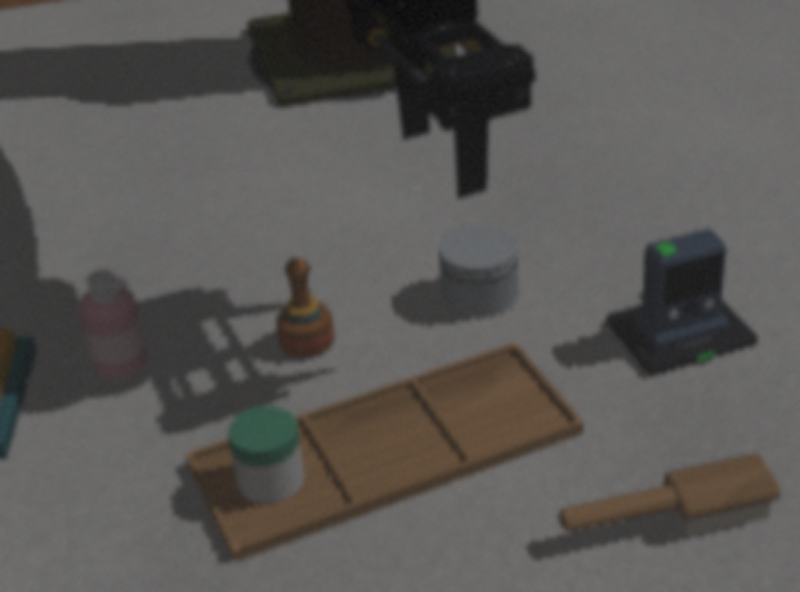

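View pics/t6.png

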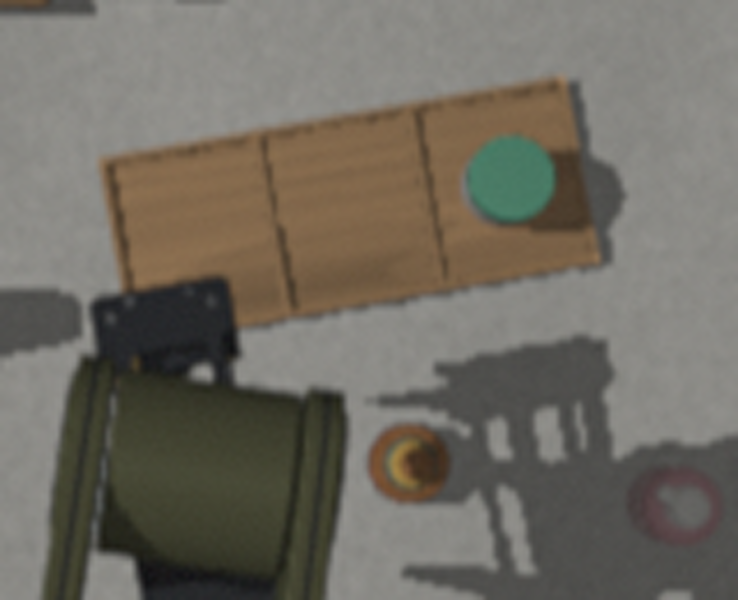

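The jar is standing in the right bay, centred on about (511,180) in the top view with the bay's walls evenly around it. Next is the tin.

```bash

python3 -m creep '[[[0,0,0],[-0.05,0.07,-0.05],1],[[0,0,0],[-0.054,0.081,-0.1],1],[[0,0,0],[-0.053,0.081,-0.14],1],[[0,0,0],[-0.053,0.081,-0.2],1],[[0,0,0],[-0.053,0.081,-0.26],1],[[0,0,0],[-0.053,0.081,-0.3],1],[[0,0,0],[-0.053,0.081,-0.315],1],[[0,0,0],[-0.053,0.081,-0.315],1]]' 12
python3 -m creep '[[[0,0,0],[0,0,0],0],[[0,0,0],[0,0,0],0],[[0,0,0],[0,0,0],0],[[0,0,0],[0,0,0],0],[[0,0,0],[0,0,0],0],[[0,0,0],[0,0,0],0],[[0,0,0],[0,0,0],0],[[0,0,0],[0,0,0],0]]' 12
python3 st.py .6486 -.1247 .15 9
```

```text
time: 14.7
tool_pos: [0.4878, 0.0013, 0.0225]
tcp_rot: [0.647, 0.762, -0.001, -0.002]
force: [-0.5, 0.1, -0.2]
finger_gap: 0.0951
time: 15.5
tool_pos: [0.4883, 0.0012, 0.0231]
tcp_rot: [0.647, 0.762, -0.001, -0.001]
force: [-0.7, 1.0, 4.9]
finger_gap: 0.0658
t 15.5 pos [0.4883 0.0012 0.0231] jaw 9.3 z [-0.003  0.001 -1.   ] gap 0.0658 F [-0.7  1.   4.9] q6 -0.27
turn [-0.0002 -0.0009 -0.0016] shift [ 0.4008 -0.3148  0.3172]
```

```bash

python3 -m creep '[[[0,0,0],[0,0,0.05],0],[[0,0,0],[0,0,0.12],0],[[0,0,0],[0.01,0,0.2],0],[[0,0,0],[0.06,-0.04,0.24],0],[[0,0,0],[0.13,-0.1,0.25],0],[[0,0,0],[0.2,-0.16,0.25],0],[[0,0,0],[0.27,-0.22,0.25],0],[[0,0,0],[0.34,-0.27,0.25],0]]'
python3 st.py .6486 -.1222 .032 9
```

```text
time: 16.3
tool_pos: [0.6247, -0.1079, 0.1221]
tcp_rot: [0.648, 0.762, -0.001, -0.002]
force: [0.7, -0.1, -0.0]
finger_gap: 0.0657
t 16.3 pos [ 0.6247 -0.1079  0.1221] jaw 9.27 z [-0.004  0.001 -1.   ] gap 0.0657 F [ 0.7 -0.1 -0. ] q6 -0.42
turn [-0.0003 -0.0014 -0.0015] shift [ 0.0597 -0.0357 -0.2252]
```

```bash

python3 -m creep '[[[0,0,0],[0.05,-0.03,0],0],[[0,0,0],[0.06,-0.036,0],0],[[0,-0.001,-0.001],[0.06,-0.036,-0.05],0],[[0,-0.001,-0.001],[0.06,-0.036,-0.11],0],[[0,-0.001,-0.001],[0.06,-0.036,-0.16],0],[[0,-0.001,-0.001],[0.06,-0.036,-0.2],0],[[0,-0.001,-0.001],[0.06,-0.036,-0.215],0],[[0,-0.001,-0.001],[0.06,-0.036,-0.22],0]]'
python3 st.py .6486 -.1222 .0302 9
```

```text
time: 17.1
tool_pos: [0.6479, -0.1219, 0.0332]
tcp_rot: [0.649, 0.761, -0.0, -0.002]
force: [0.2, 0.1, 0.5]
finger_gap: 0.0658
t 17.1 pos [ 0.6479 -0.1219  0.0332] jaw 9.1 z [-0.003  0.001 -1.   ] gap 0.0658 F [0.2 0.1 0.5] q6 -0.43
turn [-0.0005 -0.0009 -0.0006] shift [ 0.0017 -0.0008 -0.0075]
```

```bash

python3 -m creep '[[[0,-0.001,0],[0.002,-0.001,-0.005],0],[[0,-0.001,0],[0.002,-0.001,-0.008],0],[[0,-0.001,0],[0.002,-0.001,-0.009],0],[[0,-0.001,0],[0.002,-0.001,-0.009],0.75],[[0,-0.001,0],[0.002,-0.001,-0.009],0.85],[[0,-0.001,0],[0.002,-0.001,-0.009],1],[[0,-0.001,0],[0.002,-0.001,-0.009],1],[[0,-0.001,0],[0.002,-0.001,-0.009],1]]'
python3 -m creep '[[[0,0,0],[0,0,0.05],1],[[0,0,0],[0,0,0.15],1],[[0,0,0],[0,0,0.26],1],[[0,0,0],[-0.05,-0.06,0.32],1],[[0,0,0],[-0.16,-0.16,0.32],1],[[0,0,0],[-0.27,-0.26,0.32],1],[[0,0,0],[-0.36,-0.36,0.32],1],[[0,0,0],[-0.43,-0.44,0.32],1]]'
python3 st.py .4768 -.3002 .03 0
python3 - <<'E'
import cv2,numpy as np
from station import ctrl
p,d=ctrl.capture("scene");cv2.imwrite("pics/s7.png",cv2.resize(p[130:330,150:420,::-1],(800,592),interpolation=2))
p,d=ctrl.capture("top");cv2.imwrite("pics/t7.png",cv2.resize(p[190:320,280:440,::-1],(738,600),interpolation=2))
np.savez("pics/top7.npz",p=p,d=d)
E
```

```text
time: 17.9
tool_pos: [0.6488, -0.1223, 0.0297]
tcp_rot: [0.649, 0.761, 0.001, -0.0]
force: [0.0, 0.1, 0.1]
finger_gap: 0.0938
time: 18.7
tool_pos: [0.4855, -0.2879, 0.1579]
tcp_rot: [0.649, 0.761, 0.001, 0.0]
force: [0.9, -0.9, -0.5]
finger_gap: 0.0953
t 18.7 pos [ 0.4855 -0.2879  0.1579] jaw 9.14 z [ 0.001  0.001 -1.   ] gap 0.0953 F [ 0.9 -0.9 -0.5] q6 -0.79
turn [-0.0003  0.0003 -0.0508] shift [-0.0216 -0.0307 -0.3198]
```

View pics/s7.png

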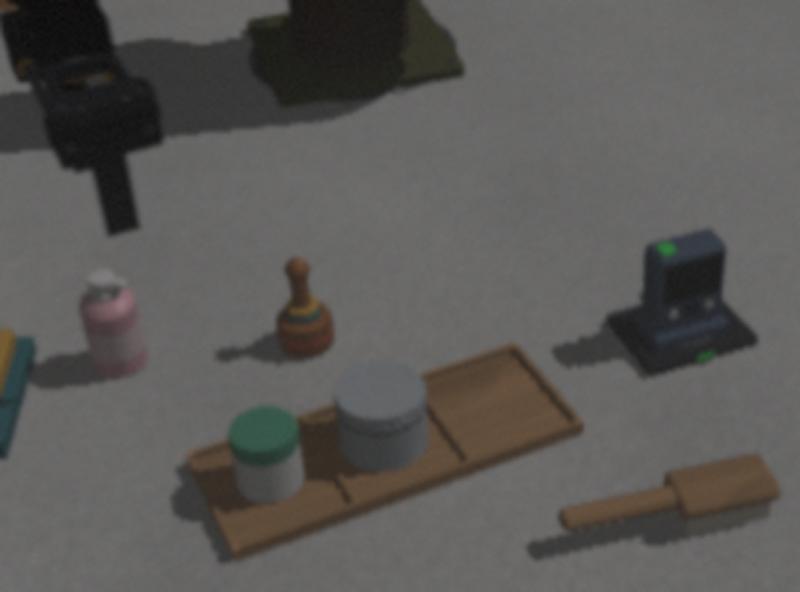

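View pics/t7.png

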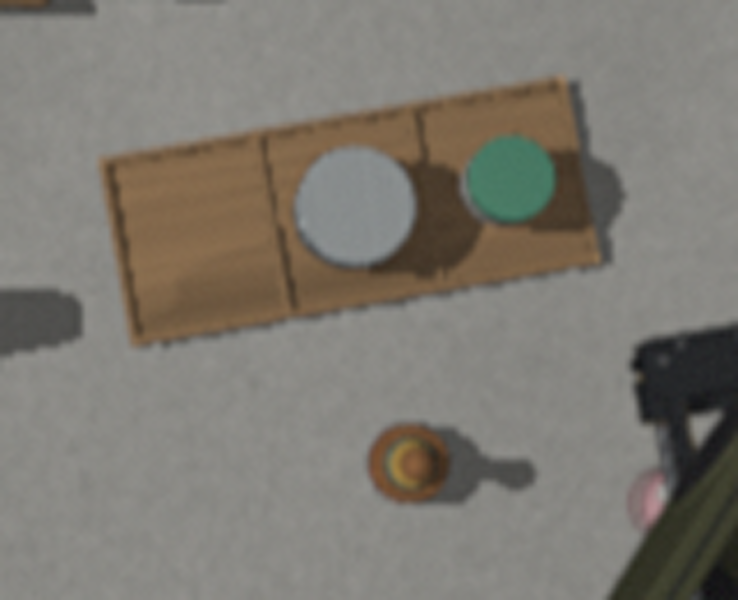

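The tin is in the middle bay at (355,206) in the top view, clear of both dividers. The jaws are now over the bottle.

```bash

python3 -m creep '[[[0,0,-0.04],[-0.021,-0.03,0],1],[[0,0,-0.051],[-0.021,-0.031,-0.02],1],[[0,0,-0.051],[-0.021,-0.031,-0.08],1],[[0,0,-0.051],[-0.021,-0.031,-0.16],1],[[0,0,-0.051],[-0.021,-0.031,-0.24],1],[[0,0,-0.051],[-0.021,-0.031,-0.3],1],[[0,0,-0.051],[-0.021,-0.031,-0.328],1],[[0,0,-0.051],[-0.021,-0.031,-0.328],1]]' 20
python3 -m creep '[[[0,0,0],[0,0,0],0],[[0,0,0],[0,0,0],0],[[0,0,0],[0,0,0],0],[[0,0,0],[0,0,0],0],[[0,0,0],[0,0,0],0],[[0,0,0],[0,0,0],0],[[0,0,0],[0,0,0],0],[[0,0,0],[0,0,0],0]]' 20
python3 -m creep '[[[0,0,0],[0,0,0],0],[[0,0,0],[0,0,0],0],[[0,0,0],[0,0,0],0]]' 20
python3 st.py .6345 -.0358 .15 9
```

```text
time: 19.6
tool_pos: [0.4745, -0.3017, 0.0248]
tcp_rot: [0.71, 0.705, -0.0, -0.002]
force: [0.5, 0.6, -0.0]
finger_gap: 0.0951
time: 20.4
tool_pos: [0.4748, -0.3019, 0.0251]
tcp_rot: [0.71, 0.705, -0.0, -0.002]
force: [-0.0, 0.4, 1.7]
finger_gap: 0.044
time: 20.7
tool_pos: [0.4748, -0.3018, 0.0251]
tcp_rot: [0.71, 0.705, -0.0, -0.002]
force: [1.1, -0.1, 1.1]
finger_gap: 0.0437
t 20.7 pos [ 0.4748 -0.3018  0.0251] jaw -0.41 z [-0.003  0.002 -1.   ] gap 0.0437 F [ 1.1 -0.1  1.1] q6 -0.65
turn [-0.0007 -0.0009  0.0523] shift [0.3993 0.6651 0.3124]
```

```bash

python3 -m creep '[[[0,0,0],[0,0,0.05],0],[[0,0,0],[0,0,0.13],0],[[0,0,0],[0.01,0,0.21],0],[[0,0,0.01],[0.05,0.03,0.28],0],[[0,0,0.02],[0.1,0.1,0.31],0],[[0,0,0.03],[0.15,0.18,0.31],0],[[0,0,0.04],[0.2,0.26,0.31],0],[[0,0,0.052],[0.25,0.34,0.31],0]]'
python3 -m creep '[[[0,0,0],[0.04,0.08,0],0],[[0,0,0],[0.08,0.16,0],0],[[0,0,0],[0.12,0.24,0],0],[[0,0,0],[0.14,0.3,0],0],[[0,0,0],[0.15,0.32,0],0],[[0,0,0],[0.15,0.32,0],0]]'
python3 st.py .6345 -.0375 .036 9
```

```text
time: 21.5
tool_pos: [0.575, -0.1646, 0.1487]
tcp_rot: [0.649, 0.76, -0.0, -0.002]
force: [0.7, -1.1, -1.7]
finger_gap: 0.0433
time: 22.1
tool_pos: [0.6348, -0.0358, 0.148]
tcp_rot: [0.649, 0.761, -0.001, -0.002]
force: [0.1, 0.9, -1.7]
finger_gap: 0.0438
t 22.1 pos [ 0.6348 -0.0358  0.148 ] jaw 9.12 z [-0.005  0.002 -1.   ] gap 0.0438 F [ 0.1  0.9 -1.7] q6 -0.3
turn [-0.0005 -0.0016 -0.0007] shift [-0.0008 -0.0042 -0.28  ]
```

```bash

python3 -m creep '[[[0,-0.001,0],[0,-0.004,-0.05],0],[[0,-0.002,0],[0,-0.004,-0.11],0],[[0,-0.002,0],[0,-0.004,-0.17],0],[[0,-0.002,0],[0,-0.004,-0.23],0],[[0,-0.002,0],[0,-0.004,-0.265],0],[[0,-0.002,0],[0,-0.004,-0.28],0],[[0,-0.002,0],[0,-0.004,-0.28],0]]'
python3 st.py .6345 -.0375 .0315 9
```

```text
time: 22.8
tool_pos: [0.6343, -0.038, 0.0354]
tcp_rot: [0.649, 0.761, 0.001, -0.001]
force: [0.8, 0.3, -0.7]
finger_gap: 0.0435
t 22.8 pos [ 0.6343 -0.038   0.0354] jaw 9.08 z [ 0.     0.002 -1.   ] gap 0.0435 F [ 0.8  0.3 -0.7] q6 -0.3
turn [-0.0005  0.     -0.0004] shift [ 0.0006  0.0014 -0.0098]
```

```bash

python3 -m creep '[[[0,0,0],[0,0,-0.005],0],[[0,0,0],[0,0,-0.008],0],[[0,0,0],[0,0,-0.01],0],[[0,0,0],[0,0,-0.01],0.5],[[0,0,0],[0,0,-0.01],0.7],[[0,0,0],[0,0,-0.01],0.9],[[0,0,0],[0,0,-0.01],1],[[0,0,0],[0,0,-0.01],1]]'
python3 -m creep '[[[0,0,0],[0,0,0],1],[[0,0,0],[0,0,0.06],1],[[0,0,0],[0,0,0.16],1],[[0,0,0],[0,0,0.26],1],[[0,0,0],[0,0,0.34],1],[[0,0,0],[-0.1,-0.1,0.34],1],[[0,0,0],[-0.2,-0.2,0.34],1],[[0,0,0],[-0.29,-0.28,0.34],1]]'
python3 st.py .5042 -.1545 .04 0
python3 - <<'E'
import cv2,numpy as np
from station import ctrl
p,d=ctrl.capture("scene");cv2.imwrite("pics/s8.png",cv2.resize(p[130:330,150:420,::-1],(800,592),interpolation=2))
p,d=ctrl.capture("top");cv2.imwrite("pics/t8.png",cv2.resize(p[190:320,280:440,::-1],(738,600),interpolation=2))
np.savez("pics/top8.npz",p=p,d=d)
E
```

```text
time: 23.6
tool_pos: [0.6344, -0.038, 0.0316]
tcp_rot: [0.649, 0.761, 0.001, -0.0]
force: [-0.3, 0.1, -0.6]
finger_gap: 0.0742
time: 24.4
tool_pos: [0.5258, -0.1433, 0.168]
tcp_rot: [0.648, 0.761, 0.001, 0.0]
force: [0.5, -0.4, 1.1]
finger_gap: 0.095
t 24.4 pos [ 0.5258 -0.1433  0.168 ] jaw 9.16 z [ 0.001  0.001 -1.   ] gap 0.095 F [ 0.5 -0.4  1.1] q6 -0.53
turn [-0.0003  0.0004 -0.0509] shift [-0.054  -0.028  -0.3201]
```

View pics/s8.png

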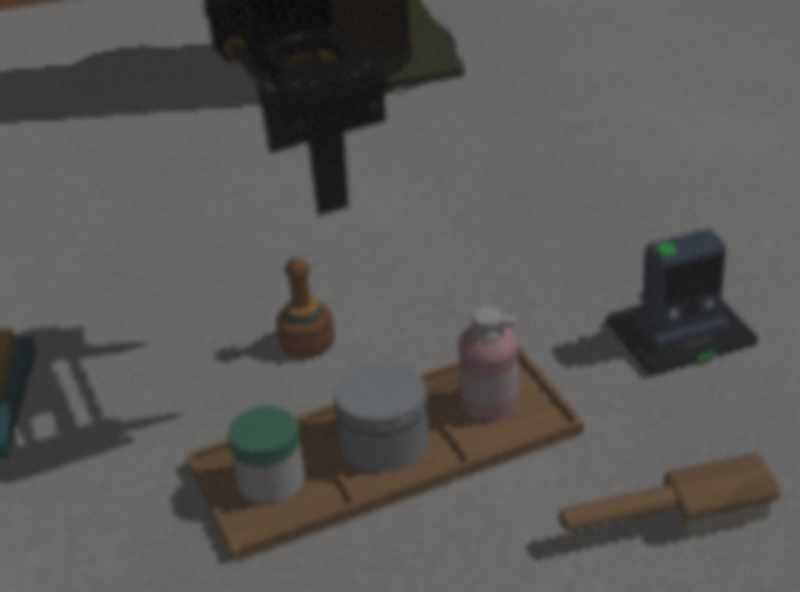

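View pics/t8.png

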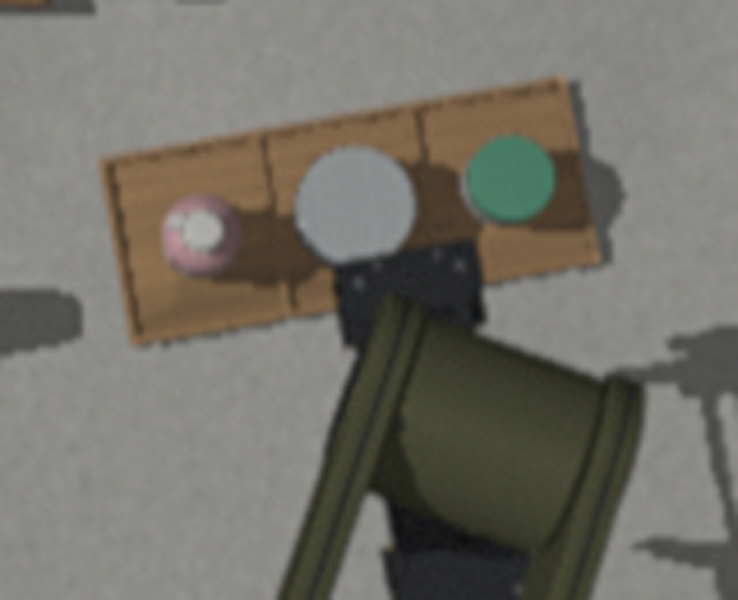

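The bottle is upright in the left bay, with its body centred near (200,236) in the top view. Before I pick up the rattle I'll measure the tin where it now stands.

```bash
cat > m3.py <<'E'
import sys;from h import *
f=np.load(sys.argv[1]);p=f['p'];D=f['d'];P=cloud('top',D)*1000;Z=np.where(D>0,P[...,2],0)
hsv=cv2.cvtColor(p,cv2.COLOR_RGB2HSV).astype(int);H,S,V=hsv[...,0],hsv[...,1],hsv[...,2]
T=np.array([648.6,-124.7]);a=np.radians(9);R=np.array([[np.cos(a),-np.sin(a)],[np.sin(a),np.cos(a)]])
def c(nm,m,z,xy,r):
    m=m&(np.hypot(P[...,0]-xy[0],P[...,1]-xy[1])<r);q=m.astype(np.uint8)
    ct=max(cv2.findContours(q,0,cv2.CHAIN_APPROX_NONE)[0],key=cv2.contourArea).reshape(-1,2)
    W=plane('top',ct,z/1000)[:,:2].astype(np.float32)*1000;h=cv2.convexHull(W);mm=cv2.moments(h);w=np.array([mm['m10'],mm['m01']])/mm['m00']
    print(nm,w.round(1),'tray frame',((w-T)@R).round(1),'eqd',round(2*np.sqrt(cv2.contourArea(h)/np.pi),1))
    return w
c('tin',Z>40,59,(648,-124),45)
c('jar',(H>65)&(H<90)&(S>50),59,(662,-213),40)
c('bottle',((H>160)|(H<6))&(S>20)&(V>90),37,(634,-36),40)
if len(sys.argv)>2:
    c('ball',Z>113,133,(648,-124),30);c('drum',(Z>70)&(S>60),80,(648,-124),40)
E
python3 m3.py pics/top7.npz; python3 m3.py pics/top8.npz
python3 -m creep '[[[0,0,0],[-0.03,-0.02,0],1],[[0,0,0],[-0.054,-0.028,-0.02],1],[[0,0,0],[-0.054,-0.028,-0.08],1],[[0,0,0],[-0.054,-0.028,-0.16],1],[[0,0,0],[-0.054,-0.028,-0.24],1],[[0,0,0],[-0.054,-0.028,-0.3],1],[[0,0,0],[-0.054,-0.028,-0.322],1],[[0,0,0],[-0.054,-0.028,-0.322],1]]' 20
python3 st.py
```

```text
tin [ 648.8 -124.6] tray frame [0.2 0.1] eqd 65.0
jar [ 660.3 -211.9] tray frame [ -2.  -87.9] eqd 45.9
tin [ 646.1 -129.4] tray frame [-3.2 -4.3] eqd 70.3
jar [ 660.3 -211.9] tray frame [ -2.1 -88. ] eqd 45.8
bottle [625.4 -33. ] tray frame [-8.6 94.2] eqd 27.2
time: 25.3
tool_pos: [0.5005, -0.1555, 0.0366]
tcp_rot: [0.65, 0.76, -0.001, -0.003]
force: [0.2, 1.0, -0.7]
finger_gap: 0.0953
t 25.3 pos [ 0.5005 -0.1555  0.0366] jaw 8.86 z [-0.005  0.002 -1.   ] gap 0.0953 F [ 0.2  1.  -0.7] q6 -0.56Traceback (most recent call last):
  File "m3.py", line 13, in <module>
    c('bottle',((H>160)|(H<6))&(S>20)&(V>90),37,(634,-36),40)
    ~^^^^^^^^^^^^^^^^^^^^^^^^^^^^^^^^^^^^^^^^^^^^^^^^^^^^^^^^
  File "m3.py", line 7, in c
    ct=max(cv2.findContours(q,0,cv2.CHAIN_APPROX_NONE)[0],key=cv2.contourArea).reshape(-1,2)
       ~~~^^^^^^^^^^^^^^^^^^^^^^^^^^^^^^^^^^^^^^^^^^^^^^^^^^^^^^^^^^^^^^^^^^^^
ValueError: max() iterable argument is empty
```

```bash

python3 -m creep '[[[0,-0.0015,0],[0.009,0.003,0.003],1],[[0,-0.0015,0],[0.009,0.003,0.003],0],[[0,-0.0015,0],[0.009,0.003,0.003],0],[[0,-0.0015,0],[0.009,0.003,0.003],0],[[0,-0.0015,0],[0.009,0.003,0.003],0],[[0,-0.0015,0],[0.009,0.003,0.003],0],[[0,-0.0015,0],[0.009,0.003,0.003],0],[[0,-0.0015,0],[0.009,0.003,0.003],0]]' 15
python3 -m creep '[[[0,0,0],[0,0,0],0],[[0,0,0],[0,0,0],0],[[0,0,0],[0,0,0],0],[[0,0,0],[0,0,0],0],[[0,0,0],[0,0,0],0],[[0,0,0],[0,0,0],0],[[0,0,0],[0,0,0],0]]' 15
python3 st.py .6488 -.1246 .17 9
```

```text
time: 26.1
tool_pos: [0.504, -0.1543, 0.0377]
tcp_rot: [0.65, 0.76, 0.001, -0.001]
force: [-0.3, 0.2, -0.1]
finger_gap: 0.0444
time: 26.8
tool_pos: [0.504, -0.1543, 0.0377]
tcp_rot: [0.65, 0.76, 0.001, -0.001]
force: [-0.1, -0.3, -0.2]
finger_gap: 0.0189
t 26.8 pos [ 0.504  -0.1543  0.0377] jaw 8.86 z [-0.     0.002 -1.   ] gap 0.0189 F [-0.1 -0.3 -0.2] q6 -0.56
turn [-0.0007 -0.0001  0.0008] shift [0.3619 0.0742 0.3307]
```

```bash

python3 -m creep '[[[0,0,0],[0,0,0],0],[[0,0,0],[0,0,0],0],[[0,0,0],[0,0,0],0],[[0,0,0],[0,0,0],0]]' 15
python3 - <<'E'
import cv2,numpy as np
from station import ctrl
p,d=ctrl.capture("scene");cv2.imwrite("pics/s9.png",cv2.resize(p[170:290,210:370,::-1],(800,600),interpolation=2))
E
```

```text
time: 27.2
tool_pos: [0.504, -0.1543, 0.0377]
tcp_rot: [0.65, 0.76, 0.001, -0.001]
force: [0.5, 0.8, -0.2]
finger_gap: 0.0186
```

View pics/s9.png

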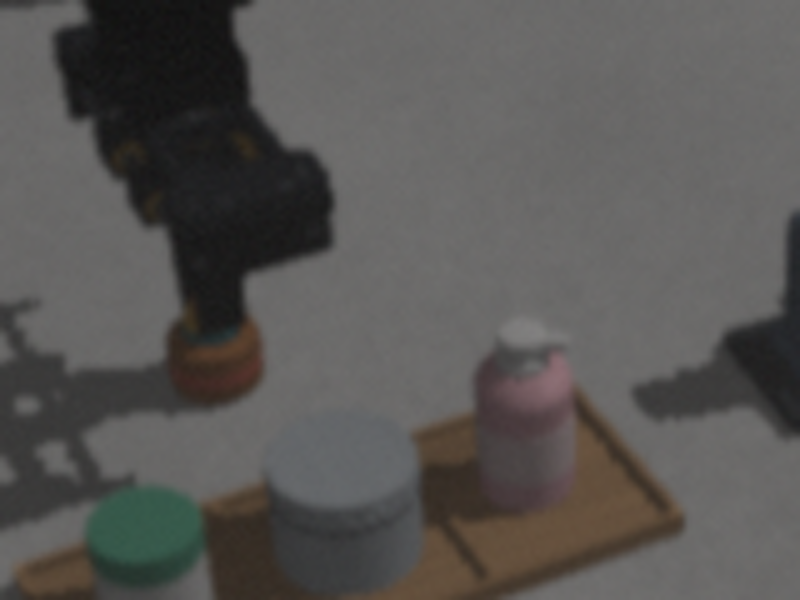

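The fingers stopped at 18.6 mm and the handle is 15 mm, so they are on a washer or the ball. I'll open slightly, rise 4 mm and grip again.

```bash

python3 -m creep '[[[0,0,0],[0,0,0],0.4],[[0,0,0],[0,0,0],0.4],[[0,0,0],[0,0,0],0.4],[[0,0,0],[0,0,0.01],0.4],[[0,0,0],[0,0,0.01],0.4],[[0,0,0],[0,0,0.01],0],[[0,0,0],[0,0,0.01],0],[[0,0,0],[0,0,0.01],0]]' 15
python3 -m creep '[[[0,0,0],[0,0,0],0],[[0,0,0],[0,0,0],0],[[0,0,0],[0,0,0],0],[[0,0,0],[0,0,0],0],[[0,0,0],[0,0,0],0],[[0,0,0],[0,0,0],0]]' 15
python3 st.py
```

```text
time: 28.05
tool_pos: [0.504, -0.1542, 0.0417]
tcp_rot: [0.65, 0.76, 0.001, -0.001]
force: [-0.4, 0.7, 0.3]
finger_gap: 0.0195
time: 28.65
tool_pos: [0.504, -0.1542, 0.0417]
tcp_rot: [0.65, 0.76, 0.001, -0.001]
force: [0.3, 0.3, 0.4]
finger_gap: 0.0192
t 28.65 pos [ 0.504  -0.1542  0.0417] jaw 8.86 z [-0.     0.002 -1.   ] gap 0.0192 F [0.3 0.3 0.4] q6 -0.56
```

```bash

python3 -m creep '[[[0,0,0],[0,0,0],0.45],[[0,0,0],[0,0,0],0.45],[[0,0,0],[0,0,0],0.45],[[0,0,0],[0,0,0],0.45],[[0,0,0],[0,0,-0.018],0.45],[[0,0,0],[0,0,-0.018],0.45],[[0,0,0],[0,0,-0.018],0],[[0,0,0],[0,0,-0.018],0]]' 15
python3 -m creep '[[[0,0,0],[0,0,0],0],[[0,0,0],[0,0,0],0],[[0,0,0],[0,0,0],0],[[0,0,0],[0,0,0],0],[[0,0,0],[0,0,0],0],[[0,0,0],[0,0,0],0],[[0,0,0],[0,0,0],0]]' 15
python3 st.py
```

```text
time: 29.45
tool_pos: [0.504, -0.1542, 0.0344]
tcp_rot: [0.65, 0.76, 0.001, -0.001]
force: [-0.5, 0.7, -0.4]
finger_gap: 0.0321
time: 30.15
tool_pos: [0.5041, -0.1542, 0.0345]
tcp_rot: [0.65, 0.76, 0.001, -0.001]
force: [0.6, -0.0, 1.0]
finger_gap: 0.0187
t 30.15 pos [ 0.5041 -0.1542  0.0345] jaw 8.86 z [-0.     0.002 -1.   ] gap 0.0187 F [ 0.6 -0.   1. ] q6 -0.56
```

```bash

python3 -m creep '[[[0,0,0],[0,0,0],0.45],[[0,0,0],[0,0,0],0.45],[[0,0,0],[0,0,0],0.45],[[0,0,0],[0,0,0],0.45],[[0,0,0],[0,0,0.047],0.45],[[0,0,0],[0,0,0.047],0.45],[[0,0,0],[0,0,0.047],0],[[0,0,0],[0,0,0.047],0]]' 20
python3 -m creep '[[[0,0,0],[0,0,0],0],[[0,0,0],[0,0,0],0],[[0,0,0],[0,0,0],0],[[0,0,0],[0,0,0],0],[[0,0,0],[0,0,0],0],[[0,0,0],[0,0,0],0],[[0,0,0],[0,0,0],0]]' 20
python3 st.py
python3 - <<'E'
import cv2,numpy as np
from station import ctrl
p,d=ctrl.capture("scene");cv2.imwrite("pics/s10.png",cv2.resize(p[170:290,210:370,::-1],(800,600),interpolation=2))
E
```

```text
time: 30.95
tool_pos: [0.5037, -0.1541, 0.0526]
tcp_rot: [0.65, 0.76, 0.001, -0.001]
force: [0.0, -0.2, 0.7]
finger_gap: 0.0322
time: 31.65
tool_pos: [0.5037, -0.1541, 0.0526]
tcp_rot: [0.65, 0.76, 0.001, -0.001]
force: [-0.0, -0.7, -0.8]
finger_gap: 0.0187
t 31.65 pos [ 0.5037 -0.1541  0.0526] jaw 8.86 z [-0.001  0.003 -1.   ] gap 0.0187 F [-0.  -0.7 -0.8] q6 -0.56
```

View pics/s10.png

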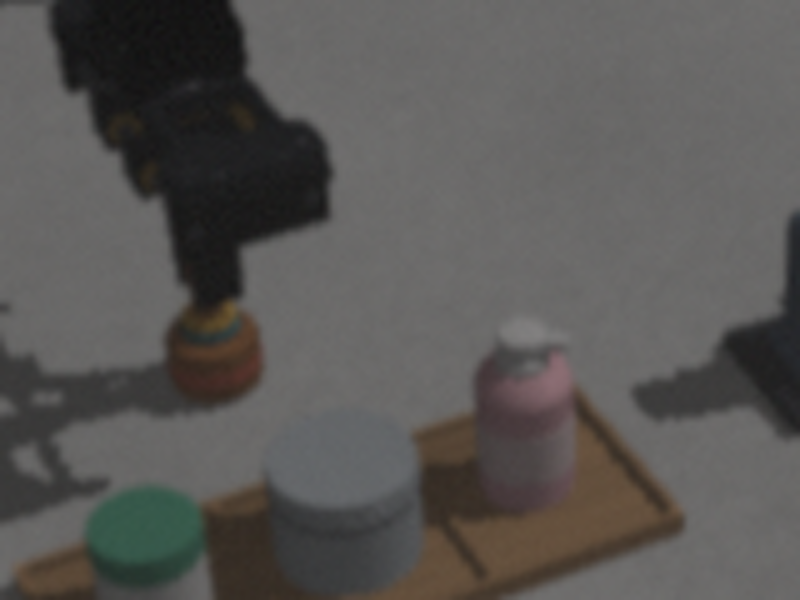

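The grip is now on the ball, with the rattle upright. I'll lift it gently and look.

```bash

python3 -m creep '[[[0,0,0],[0,0,0.02],0],[[0,0,0],[0,0,0.05],0],[[0,0,0],[0,0,0.1],0],[[0,0,0],[0,0,0.15],0],[[0,0,0],[0,0,0.2],0],[[0,0,0],[0,0,0.24],0],[[0,0,0],[0,0,0.25],0],[[0,0,0],[0,0,0.25],0]]' 20
python3 st.py .6488 -.1246 .155 9
python3 - <<'E'
import cv2,numpy as np
from station import ctrl
p,d=ctrl.capture("scene");cv2.imwrite("pics/s11.png",cv2.resize(p[130:250,210:370,::-1],(800,600),interpolation=2))
E
```

```text
time: 32.5
tool_pos: [0.5042, -0.1543, 0.1538]
tcp_rot: [0.65, 0.76, 0.001, -0.0]
force: [-0.5, -0.6, -0.7]
finger_gap: 0.0187
t 32.5 pos [ 0.5042 -0.1543  0.1538] jaw 8.86 z [ 0.001  0.002 -1.   ] gap 0.0187 F [-0.5 -0.6 -0.7] q6 -0.56
turn [-0.0006  0.0003  0.0008] shift [0.3615 0.0742 0.0031]
```

View pics/s11.png

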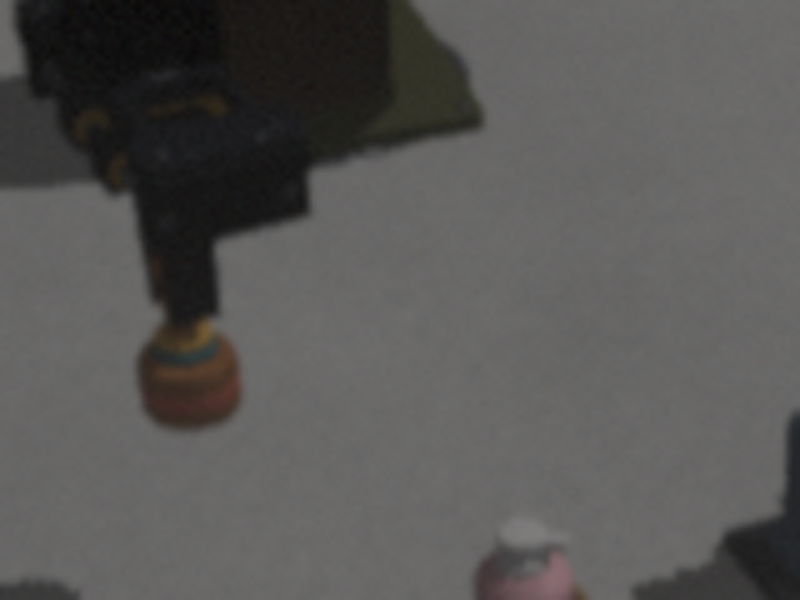

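```bash

python3 -m creep '[[[0,0,0],[0.01,0.002,0],0],[[0,0,0],[0.04,0.008,0],0],[[0,0,0],[0.09,0.018,0],0],[[0,0,0],[0.14,0.028,0],0],[[0,0,0],[0.2,0.04,0],0],[[0,0,0],[0.25,0.05,0],0],[[0,0,0],[0.29,0.06,0],0],[[0,0,0],[0.31,0.065,0],0]]'
python3 -m creep '[[[0,0,0],[0.02,0.005,0],0],[[0,0,0],[0.037,0.008,0],0],[[0,0,0],[0.05,0.01,0],0],[[0,0,0],[0.05,0.01,0],0],[[0,0,0],[0.05,0.01,0],0],[[0,0,0],[0.05,0.01,0],0]]'
python3 st.py .6488 -.1246 .1136 9
python3 - <<'E'
import cv2,numpy as np
from station import ctrl
p,d=ctrl.capture("scene");cv2.imwrite("pics/s12.png",cv2.resize(p[160:310,200:400,::-1],(800,600),interpolation=2))
E
```

```text
time: 33.35
tool_pos: [0.6289, -0.1273, 0.1512]
tcp_rot: [0.65, 0.76, 0.001, -0.002]
force: [-0.6, -0.7, -0.5]
finger_gap: 0.0186
time: 33.95
tool_pos: [0.6486, -0.1234, 0.1514]
tcp_rot: [0.65, 0.76, 0.0, -0.002]
force: [0.3, 0.7, -0.2]
finger_gap: 0.0186
t 33.95 pos [ 0.6486 -0.1234  0.1514] jaw 8.89 z [-0.002  0.003 -1.   ] gap 0.0186 F [ 0.3  0.7 -0.2] q6 -0.43
turn [-0.001  -0.0007  0.0006] shift [ 0.0004 -0.0029 -0.0944]
```

View pics/s12.png

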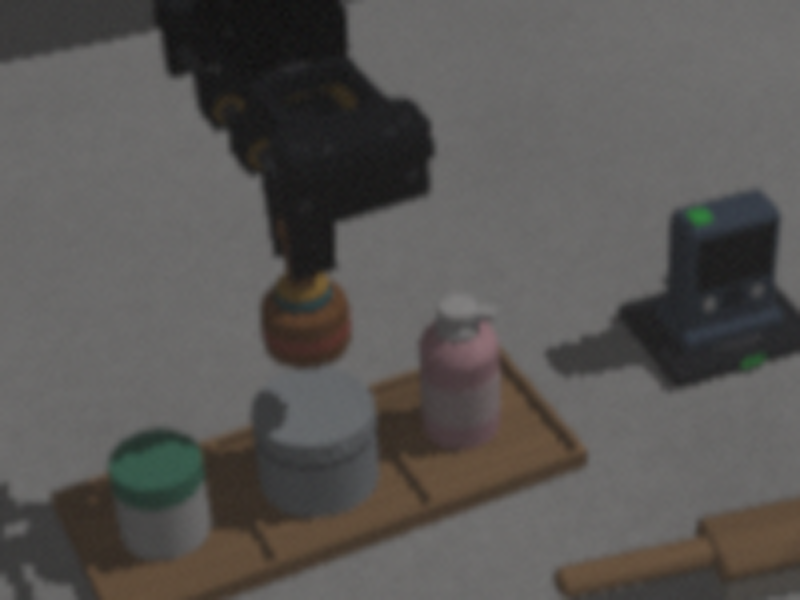

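```bash

python3 -m creep '[[[-0.001,-0.001,0],[0,-0.003,-0.02],0],[[-0.001,-0.001,0],[0,-0.003,-0.045],0],[[-0.001,-0.001,0],[0,-0.003,-0.07],0],[[-0.001,-0.001,0],[0,-0.003,-0.085],0],[[-0.001,-0.001,0],[0,-0.003,-0.092],0],[[-0.001,-0.001,0],[0,-0.003,-0.094],0],[[-0.001,-0.001,0],[0,-0.003,-0.094],0]]'
python3 st.py .6488 -.1246 .1116 9
```

```text
time: 34.7
tool_pos: [0.6488, -0.1247, 0.1139]
tcp_rot: [0.65, 0.76, 0.0, 0.0]
force: [1.1, -0.3, 0.5]
finger_gap: 0.0184
t 34.7 pos [ 0.6488 -0.1247  0.1139] jaw 8.89 z [ 0.001  0.    -1.   ] gap 0.0184 F [ 1.1 -0.3  0.5] q6 -0.43
turn [-0.      0.0004  0.0006] shift [-0.      0.0002 -0.0057]
```

```bash

python3 -m creep '[[[0,0,0],[0,0,-0.003],0],[[0,0,0],[0,0,-0.005],0],[[0,0,0],[0,0,-0.006],0],[[0,0,0],[0,0,-0.007],0],[[0,0,0],[0,0,-0.007],0]]' 
python3 st.py
python3 - <<'E'
import cv2,numpy as np
from station import ctrl
p,d=ctrl.capture("scene");cv2.imwrite("pics/s13.png",cv2.resize(p[180:300,210:370,::-1],(800,600),interpolation=2))
E
```

```text
time: 35.2
tool_pos: [0.6488, -0.1247, 0.1111]
tcp_rot: [0.65, 0.76, 0.0, 0.0]
force: [0.6, 0.1, -0.6]
finger_gap: 0.0186
t 35.2 pos [ 0.6488 -0.1247  0.1111] jaw 8.89 z [ 0.001  0.    -1.   ] gap 0.0186 F [ 0.6  0.1 -0.6] q6 -0.43
```

View pics/s13.png

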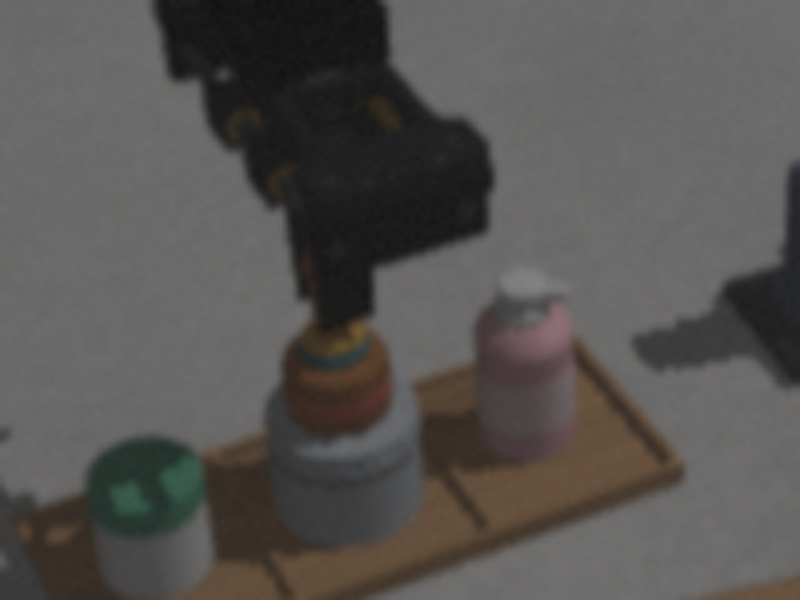

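```bash

python3 -m creep '[[[0,0,0],[0,0,-0.002],0],[[0,0,0],[0,0,-0.003],0],[[0,0,0],[0,0,-0.003],0]]' 
python3 -m creep '[[[0,0,0],[0,0,-0.002],0],[[0,0,0],[0,0,-0.003],0],[[0,0,0],[0,0,-0.003],0]]'
```

```text
time: 35.55
tool_pos: [0.6493, -0.1248, 0.1107]
tcp_rot: [0.65, 0.76, 0.001, 0.001]
force: [0.3, 0.0, 2.9]
finger_gap: 0.0189
time: 35.85
tool_pos: [0.6499, -0.1249, 0.1105]
tcp_rot: [0.65, 0.76, 0.001, 0.002]
force: [0.3, 0.5, 4.1]
finger_gap: 0.0189
```

Contact with the tin's lid. I'll back off half a millimetre, open slowly and lift straight up.

```bash

python3 -m creep '[[[0,0,0],[0,0,0.001],0],[[0,0,0],[0,0,0.001],0.24],[[0,0,0],[0,0,0.001],0.28],[[0,0,0],[0,0,0.001],0.34],[[0,0,0],[0,0,0.001],0.42],[[0,0,0],[0,0,0.001],0.5],[[0,0,0],[0,0,0.001],0.6],[[0,0,0],[0,0,0.001],0.6]]' 
python3 -m creep '[[[0,0,0],[0,0,0.03],0.6],[[0,0,0],[0,0,0.08],0.6],[[0,0,0],[0,0,0.15],0.6],[[0,0,0],[0,0,0.22],0.6],[[0,0,0],[-0.05,0,0.25],0.6],[[0,0,0],[-0.15,0,0.25],0.6],[[0,0,0],[-0.25,0,0.25],0.6],[[0,0,0],[-0.36,0,0.25],0.6]]' 
python3 -m creep '[[[0,0,0],[-0.1,0,0],0.6],[[0,0,0],[-0.2,0,0],0.6],[[0,0,0],[-0.25,0,0],0.6]]'
python3 - <<'E'
import cv2,numpy as np
from station import ctrl
p,d=ctrl.capture("scene");cv2.imwrite("pics/s14.png",cv2.resize(p[160:310,200:400,::-1],(800,600),interpolation=2))
p,d=ctrl.capture("top");cv2.imwrite("pics/t14.png",cv2.resize(p[190:320,280:440,::-1],(738,600),interpolation=2))
np.savez("pics/top14.npz",p=p,d=d);cv2.imwrite("pics/t14f.png",p[:,:,::-1])
E
python3 m3.py pics/top14.npz r
```

```text
time: 36.65
tool_pos: [0.6499, -0.1249, 0.1109]
tcp_rot: [0.65, 0.76, 0.001, 0.002]
force: [-0.4, -0.5, -0.8]
finger_gap: 0.0554
time: 37.45
tool_pos: [0.505, -0.125, 0.2121]
tcp_rot: [0.65, 0.76, 0.001, 0.002]
force: [-0.7, -0.1, 1.7]
finger_gap: 0.0574
time: 37.75
tool_pos: [0.4029, -0.1248, 0.213]
tcp_rot: [0.65, 0.76, 0.001, 0.003]
force: [-0.3, -0.0, -0.1]
finger_gap: 0.0572
tin [ 648.8 -124.6] tray frame [0.2 0. ] eqd 65.0
jar [ 660.3 -211.7] tray frame [ -2.  -87.8] eqd 46.0
bottle [625.7 -31.9] tray frame [-8.1 95.3] eqd 25.7
ball [ 650.7 -126. ] tray frame [ 1.9 -1.6] eqd 18.0
drum [ 649.4 -125.5] tray frame [ 0.7 -0.9] eqd 42.9
```

View pics/s14.png

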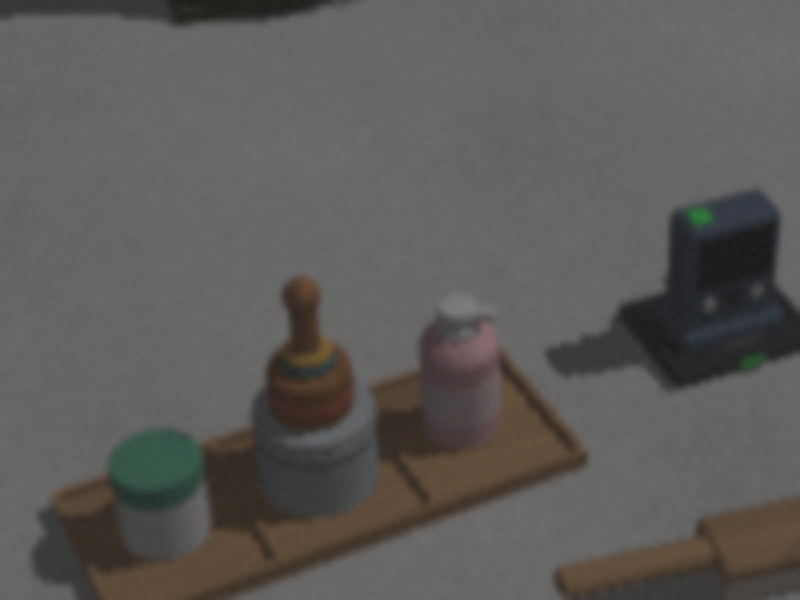

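View pics/t14.png

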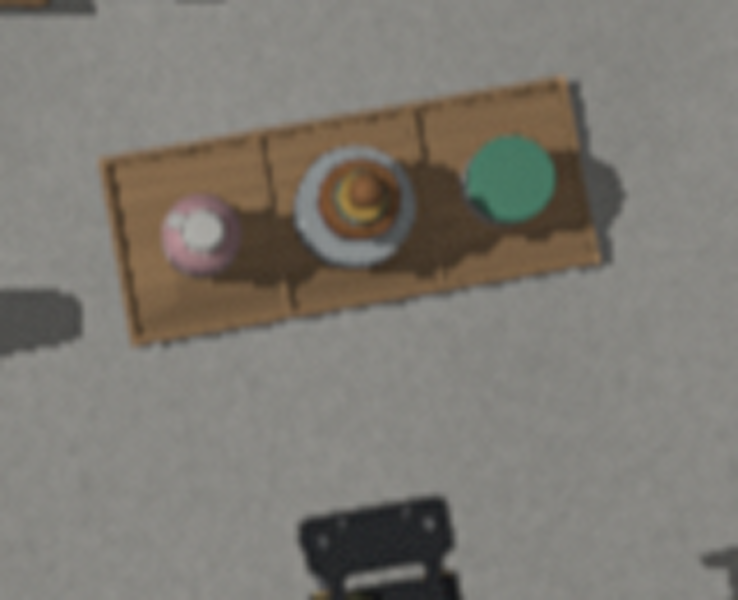

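View pics/t14f.png

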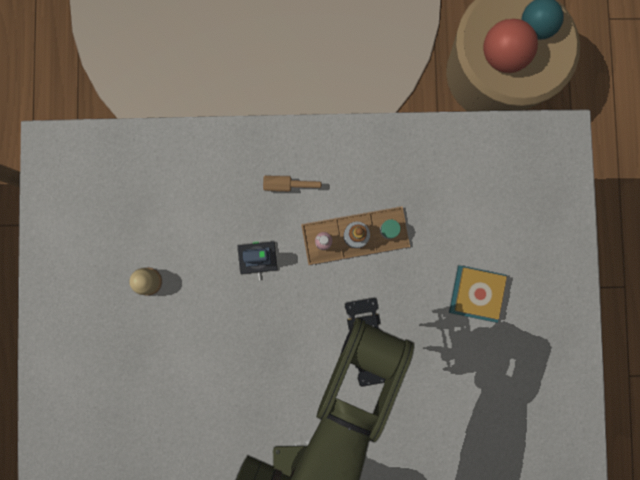

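```bash
python3 - <<'E'
from h import *
w=plane('top',[[280+201/4.6125,190+236/4.615]],.045)[0,:2]*1000
a=np.radians(9);R=np.array([[np.cos(a),-np.sin(a)],[np.sin(a),np.cos(a)]])
print(w,(w-[648.6,-124.7])@R)
# depth check
f=np.load('pics/top14.npz');P=cloud('top',f['d'])*1000;m=(f['d']>0)&(P[...,2]>45)&(np.hypot(P[...,0]-634,P[...,1]+36)<40)
q=P[m][:,:2];c=(q.max(0)+q.min(0))/2;print(c,(c-[648.6,-124.7])@R)
s=ctrl.sense();print(s['time'],np.abs(s['qd']).max());ctrl.hand_in()
E
```

```text
[632.34176647 -39.47298596] [-2.72562535 86.72107614]
[634.00280819 -37.78296885] [-0.82065689 88.13044216]
37.85 0.06464660420131955
the job is handed in; nothing more can be done
```

I set out the dresser as asked and handed the job in at 37.9 s of the 112 s allowed. All five items ended upright and let go, and the last camera checks put each one within its limits.

| Item | Where the last check found it | Allowed |
|---|---|---|
| Tin, middle bay | under 1 mm from the bay's centre | 15 mm in x and y |
| Jar, right bay | about 2 mm off in x and in y | 15 mm in x and y |
| Bottle, left bay | 1 to 3 mm off | 15 mm in x and y |
| Rattle on the tin | handle up; drum about 1 mm and ball about 2.5 mm from the tin's axis | 12 mm |
| Monitor unit on the pad | about 2 mm off, turned about 0.5° from the pad, screen to the lit edge | 12 mm in x and y, 0.2 rad |

- **Monitor unit:** its figures come from just after I placed it. The final pictures, checked by eye, show it standing in the same place.
- **Night light, books and hairbrush:** they look unmoved in the final overhead picture, but I did not measure them again.
- **Rattle grip:** the fingers would not close on the 15 mm handle. They stopped at about 19 mm at four different heights, so I carried the rattle by its 20 mm ball, and it stayed upright.
- **Bottle check:** the colour-mask measurement disagreed, giving about 8 mm off in x and 5 mm in y. It saw only a strip of the pink body, so I rejected it in favour of the outline and depth readings, which agreed to about 2 mm.

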